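# Load the labware dryer and set it blowing cold

## Robot

A 6-joint arm with a two-finger parallel gripper is mounted at the origin on the work surface. World frame = base frame: x ahead of the robot, y to its left, z up, the work surface at z = 0. Lengths are in m, angles in degrees, forces in N, time in s.
With the tool pointing down it reaches from about 0.325 to 1 m from the base axis. Payload 5.1 kg.
Tool frame: the origin (TCP) lies between the finger pads; the fingertips stand 11 mm ahead of it and the grasp point (between the pads) lies 8 mm behind it (robot.nose_length is the distance from the TCP to the fingertips, in m); z points along the fingers, y is the direction in which the jaws open and shut (so a half turn about z gives the same grasp; the last joint's range is limited). The gripper opens to 85 mm and grips with 20 to 120 N. Pads are 22 mm wide; open, the fingers measure 114 mm over their backs; the gripper's body (76 mm by 85 mm) begins 54 mm behind the grasp point. The pads swing forward as they close: fully open they stand 13 mm farther back than shut.
Start: joints at [62.762, 7.093, 94.555, -0, 78.352, -4.733], TCP at [0.249, 0.6, 0.242] pointing down, gripper open.
Joint ranges: [-149.61, 149.61], [-58.7, 133.49], [1.44, 155.28], [-77.14, 257.14], [18.33, 153.61], [-166.67, 166.67]. Speed limits (degrees/s): [147.25, 147.25, 180, 180, 180, 180].

## Interface

Orientations are given as [roll, pitch, yaw] about the fixed x, y, z axes, in that order (R = Rz(yaw) Ry(pitch) Rx(roll)).
In Python, from cell import robot, optics, order gives the robot as it stands.
- The arm moves only by the tool jog_arm, never from a script. Its arguments are lists of equal length, an entry for each row: "dp": the shift along the tool's x, y, z in m, a list of three; "turn": the turn about the tool's z in rad; "grip": the closure, from -1 (fully open) to 1 (shut). A call has 1 to 8 rows; each row is the pose to reach, as a shift and turn from the pose commanded when the call began, along the tool's axes at that moment; what a row does not reach only later rows make up. A row lasts 1/10 s, in which the tool goes at most 50 mm and 8.59 degrees, less where a joint would pass 70% of its speed; a pose out of reach is approached as far as the arm can. A call with a gripper value outside its range is refused whole. The fingers move at their own pace and stop on an object; "force" is the grip in N (left out, the last holds). Time passes only in rows, so rows that repeat a pose let the fingers close. It gives the time, the measured TCP pose, the force and the opening at its end, in the units of the state.
- robot.state(): the state, without advancing time (a new reading comes with each control period).
- optics.get_image(name): name is "scene" or "top" or "wrist"; returns the picture (400x640x3 uint8, red, green, blue); there is no depth.
- optics.camera_model(name): a dict with "fovy" (degrees; the focal length in pixels is half the picture's height over the tangent of half this angle, whatever the lens; pixels are square), "cx", "cy" (the principal point, pixels), "R" (3x3) and "t" (3): a world point X has camera coordinates R X + t. Camera axes: x right, y down, z forward; pixel columns grow to the right and rows downward; lengths in m; the calibration is good to about 2 mm. A picture is of the moment at which its call begins: read the wrist's pose just before it. camera_model takes no time and is no camera call; for the wrist camera it gives the pose at the moment of the call.
- order.job_done(): hands the job in, once; it reports no verdict.
The state is a dict: "time_s": time; "qpos": joint angles; "dq": joint speeds; "joint_torque": joint torques, N m; "ee_pos": TCP position; "ee_rot": TCP orientation; "force": force on the tool from outside, world axes, zero at the start; "moment": the same for the moment, N m; "finger_gap": finger opening in m.
Only numpy, scipy, OpenCV 4.12 (cv2) and the standard library are available. Lean on these libraries where they do the work, as an engineer would, in place of code of your own. Each camera call takes 0.05 s, during which the arm holds its last target.

## Task

The small upturned white beaker on the grey draining tray is still wet: keep hold of it and slide it, mouth first, along the dryer's one empty peg until its bottom rests on the peg's tip, then let it go. Then set the two toggles on the dryer's sloping front panel for cold drying, each flipped until it clicks over and stays: the right-hand one (as seen from the robot), the heater, was left on and goes down to off, because the beaker is plastic, and the left-hand one, the blower, goes up to on. Leave everything else standing or hanging where it is.

Things in the scene. Friction and masses are not known exactly. Their poses are not given: they have to be found in the camera images.
- beaker: The wet beaker: small, straight, white plastic, upside down on the draining tray. 95 mm tall, 52 mm outside and 46 mm inside diameter, a lip of 58 mm at the mouth (lowest 8 mm as it stands), bottom 4 mm thick; about 45 g. Origin at the centre of its mouth (its underside at the start); z axis from the mouth to the closed bottom, so up at the start.
- beaker_floor (a point): The centre of the beaker's bottom, on the inside: 91 mm from the mouth on the beaker's axis. Axes as the beaker's.
- peg_tip (a point): Very end (236 mm above the bench) of the dryer's one empty peg. z axis: outwards along the peg, up and forwards, 35 degrees from vertical; y axis: level, along the row. A 12 mm steel tube, 140 mm long, with a black 16 mm ball tip. Four such pegs lean alike in a row, 95 mm apart; which one is empty changes. A beaker let go on it sinks up to 16 mm sideways until its wall hangs on the peg.
- peg_free: The empty peg's root on the dryer's top deck (121 mm above the bench). z up, x level towards the back of the dryer.
- dryer: Labware dryer, fixed: grey box 360 mm wide (y), deck 121 mm high from 80 mm before to 140 mm behind the origin; before it a panel sloping 33.7 degrees, from 100 mm high (80 mm before) down to 40 mm (170 mm before). Three capped ports, 146 mm high, at the back edge. Origin: centre of underside; x towards its back, its front looks along -x to the robot.
- blower (a joint): Blower toggle lever, the left-hand of two (left seen from the robot, the +y one). 0 = off, leaning 22 degrees down the panel towards the robot; 0.76 rad = on, leaning 22 degrees up the panel. Snap action: a spring holds it at either end; about 4 N at the lever's end starts it, less towards the middle (0.38), past which it snaps over by itself.
- blower_base (a point): Where the blower lever's axis of swing lies, on the surface of the panel. z axis: square out of the panel; x axis: up the panel, the way the lever must go; y axis: along the panel. The panel is flat for 45 mm up and down from here. A nut 16 mm wide and 6 mm high is at the lever's root, a 4 mm high pilot lamp 33 mm up the panel.
- blower_tip (a point): The free end of the blower's steel bat-shaped lever, 34 mm from its axis of swing; the lever is 8 mm thick at the root and 11 mm near the end.
- heater (a joint): Heater toggle lever, the right-hand of the two (the -y one), 90 mm from the blower's and the same in every way, but left on: 0 = on, as it starts, leaning 22 degrees up the panel; -0.76 rad = off, leaning 22 degrees down the panel towards the robot. The same snap action, with its middle at -0.38.
- heater_tip (a point): The free end of the heater's lever, 34 mm from its axis of swing.
- tray: Shallow grey draining tray, 250 x 250 mm, rim 18 mm high, floor 4 mm thick; fixed. Origin: centre of its underside. Four vessels stand on it in two rows of two, about 112 x 116 mm apart; which stands where changes.
- big_beaker: Large clear beaker, upside down on the tray: 110 mm tall, 76 mm diameter, 82 mm at the lip below. Origin: centre of its underside.
- wash_bottle: White wash bottle with a blue cap and a bent spout on the tray: 64 mm diameter, 195 mm tall over all. Origin: centre of its underside.
- lid_jar: Squat clear jar with a black lid on the tray: 68 mm diameter, 75 mm tall. Origin: centre of its underside.
- hung_beaker: Short white beaker hanging on another peg, 54 mm diameter at the lip. Origin: at the root of that peg, on the dryer's deck. Its upper end is about 250 mm above the bench.
- hung_jar: Clear wide-mouth jar hanging on another peg, 58 mm diameter. Origin: at the root of that peg. Its upper end is about 250 mm above the bench.
- hung_pot: Narrow white beaker hanging on another peg, 48 mm diameter. Origin: at the root of that peg. Its upper end is about 250 mm above the bench.
- tube_rack: Blue tube rack, 85 x 125 x 50 mm, on the bench to the left. Origin: centre of its underside.
- pipette: Pipette lying on the bench between the robot and the tray, 25 mm high, reaching 180 mm from its origin along its -x and 93 mm along its +x.
- heater_base (a point): The same point for the heater's lever; x axis up the panel again, so the lever must go along -x.
Things that resemble listed ones, but are neither listed nor needed, are in the scene too. Leave any green look-alike of the beaker alone.

How it is judged (in metres and radians):
On the way, in this order (a step that is already met when the one before it is completed fails the run):
1. the beaker, still held, has been slid down the empty peg to within 30 mm of home (distance between beaker_floor and peg_tip below 0.03 m and angle between the z axis of beaker and the z axis of peg_tip, either way round below 0.35 rad and contact force between the fingers and beaker above 0.5 N), for 0.05 s.
2. the beaker hangs home on the empty peg, let go, and the toggles are still as they were (distance between beaker_floor and peg_tip below 0.024 m and angle between the z axis of beaker and the z axis of peg_tip, either way round below 0.35 rad and contact force between the fingers and beaker below 0.1 N and value of joint blower below 0.2 rad and value of joint heater above -0.2 rad), for 0.2 s.
3. both toggles have snapped over: blower on, heater off (value of joint blower above 0.68 rad and value of joint heater below -0.68 rad), for 0.2 s.
At the end, for the whole second after the job is handed in: The beaker hangs at rest on the empty peg, the inside of its bottom within 24 mm of the peg's tip and its axis within 0.35 rad of the peg's; the blower toggle rests at on (above 0.68 rad) and the heater toggle at off (below -0.68 rad); nothing else has been shifted by more than 30 mm (all of step 3 and distance between beaker_floor and peg_tip below 0.024 m and angle between the z axis of beaker and the z axis of peg_tip, either way round below 0.35 rad and linear speed of beaker below 0.03 m/s); the robot touches nothing.
It fails at once if ware hanging on another peg is shifted by more than 30 mm (distance of any of hung_beaker, hung_jar, hung_pot from where it was at the start of the episode above 0.03 m).
It fails at once if another vessel on the tray is shifted by more than 30 mm or knocked over (distance of any of big_beaker, wash_bottle, lid_jar from where it was at the start of the episode above 0.03 m).
It fails at once if the tube rack or the pipette is shifted by more than 30 mm (distance of any of tube_rack, pipette from where it was at the start of the episode above 0.03 m).
It also fails if it takes over 58 s, if anything falls off the work surface, if the arm or the gripper's body presses on something with over 40 N, if the wrist force passes 120 N, or if a joint passes its speed limit or range.

## Working session

There is one attempt and no reset: what is moved stays moved. The work goes in short steps, Python scripts to look and compute and a tool call to move; the robot and the scene stay as the last step left them, time stands still between calls to the robot, and variables do not carry over. Pictures are saved under pics/ and viewed, and the job is handed in when it is done.

Besides the shell and the picture viewer there is one more tool, called after ">>>" as name(argument=value, ...), one argument or row to a line, values as JSON. jog_arm: Moves the arm, as the interface text tells. Its arguments: {"type":"object","properties":{"dp":{"type":"array"},"turn":{"type":"array"},"grip":{"type":"array"},"force":{"type":"number"}},"required":["dp","turn","grip"]}

```bash
ls; mkdir -p pics
python3 - <<'E'
from cell import robot, optics, order
import cv2
print(robot.state())
for n in ("scene","top","wrist"):
    m=optics.camera_model(n); print(n,m)
    cv2.imwrite(f"pics/{n}0.png",optics.get_image(n)[:,:,::-1])
E
```

```text
pics
{'time_s': 0.0, 'qpos': array([ 6.27606840e+01,  7.13301715e+00,  9.46351341e+01,  6.96284523e-05,
        7.83527074e+01, -4.73174937e+00]), 'dq': array([-0.01368695,  0.05372115,  0.0017266 ,  0.02510502, -0.15150284,
        0.02479498]), 'joint_torque': array([ 3.87327309e-03, -4.23590255e+01, -3.65469217e+01,  2.41442522e-04,
        6.67258122e-03, -1.62722836e-05]), 'ee_pos': array([0.24856507, 0.59994595, 0.24104756]), 'ee_rot': array([-1.79879559e+02, -1.00376498e-02,  1.57492409e+02]), 'force': array([ 0.05626104,  0.70342939, -0.36177524]), 'moment': array([-0.04692939,  0.01759092, -0.00329887]), 'finger_gap': 0.08535544755561918}
scene {'fovy': 44.13519234375659, 'cx': 312.9750674672061, 'cy': 206.30546281305425, 'R': array([[-7.78091917e-01,  6.28150314e-01,  3.89740946e-04],
       [ 5.04030378e-01,  6.24714170e-01, -5.96393817e-01],
       [-3.74868440e-01, -4.63852767e-01, -8.02691886e-01]]), 't': array([ 0.40975803, -0.13482532,  1.77845264])}
top {'fovy': 52.18046075248995, 'cx': 319.63265846782707, 'cy': 200.68231322628367, 'R': array([[-0.0092753 , -0.99983475, -0.01563443],
       [-0.99692821,  0.01046206, -0.07761889],
       [ 0.07776964,  0.01486646, -0.99686051]]), 't': array([-0.03405043,  0.51354677,  1.530657  ])}
wrist {'fovy': 60.00282981565462, 'cx': 321.49710051615125, 'cy': 195.9013476553657, 'R': array([[ 0.38394488,  0.92335408, -0.00188781],
       [ 0.8778311 , -0.36438015,  0.31086921],
       [ 0.28635447, -0.12101382, -0.95045083]]), 't': array([-0.64823116, -0.03794807,  0.38016177])}
```

View pics/scene0.png

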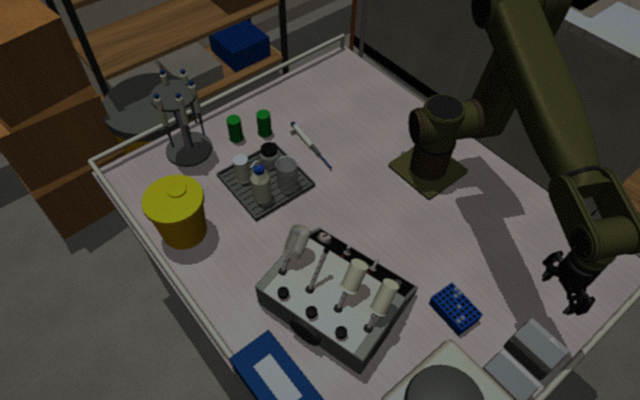

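View pics/top0.png

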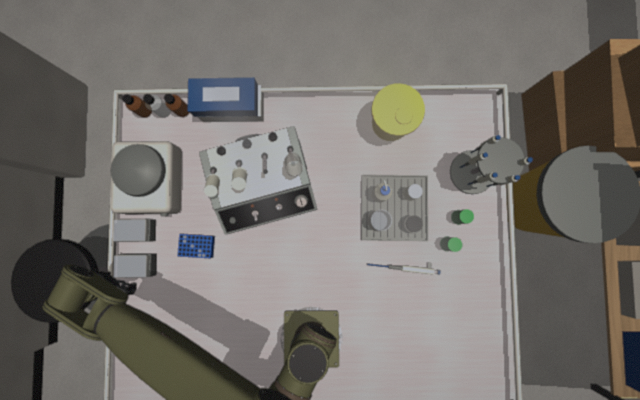

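View pics/wrist0.png

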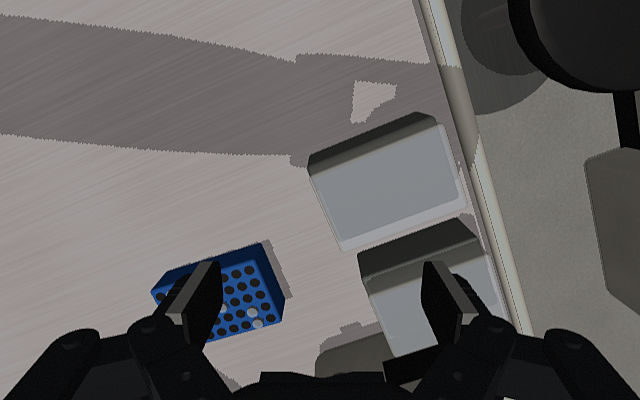

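Run:
```python
import cv2
t=cv2.imread("pics/top0.png"); s=cv2.imread("pics/scene0.png")
cv2.imwrite("pics/tc1.png",cv2.resize(t[120:240,195:325],None,fx=6,fy=5,interpolation=2)[:, :])
cv2.imwrite("pics/tc1.png",cv2.resize(t[120:240,195:325],None,fx=5,fy=5,interpolation=2))
cv2.imwrite("pics/tc2.png",cv2.resize(t[165:250,350:480],None,fx=6,fy=6,interpolation=2))
cv2.imwrite("pics/sc1.png",cv2.resize(s[215:370,250:420],None,fx=3.8,fy=3.8,interpolation=2))
cv2.imwrite("pics/sc2.png",cv2.resize(s[100:220,200:340],None,fx=5,fy=5,interpolation=2))
```

```text
(no output)
```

View pics/tc1.png

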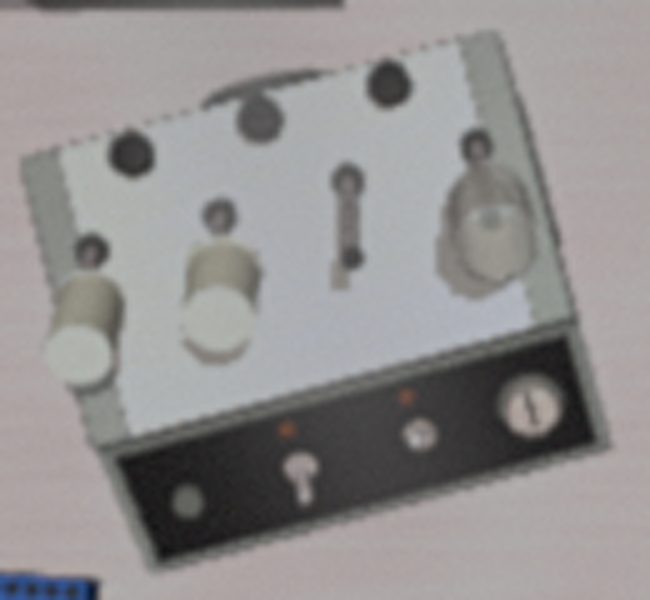

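View pics/tc2.png

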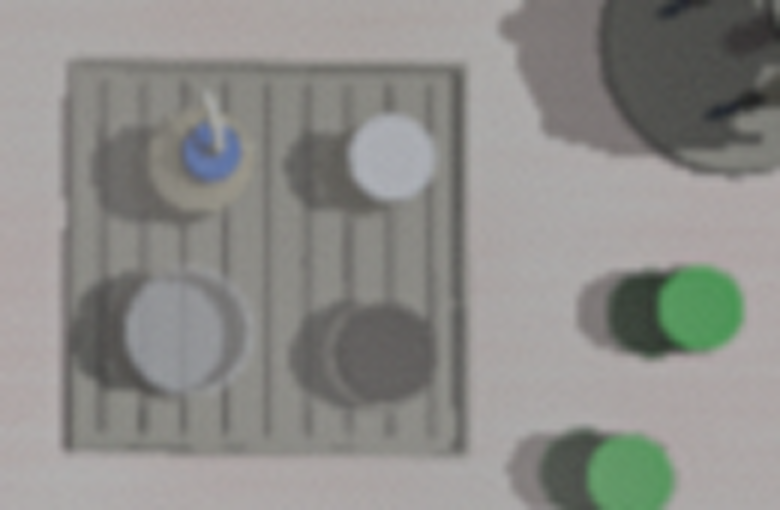

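View pics/sc1.png

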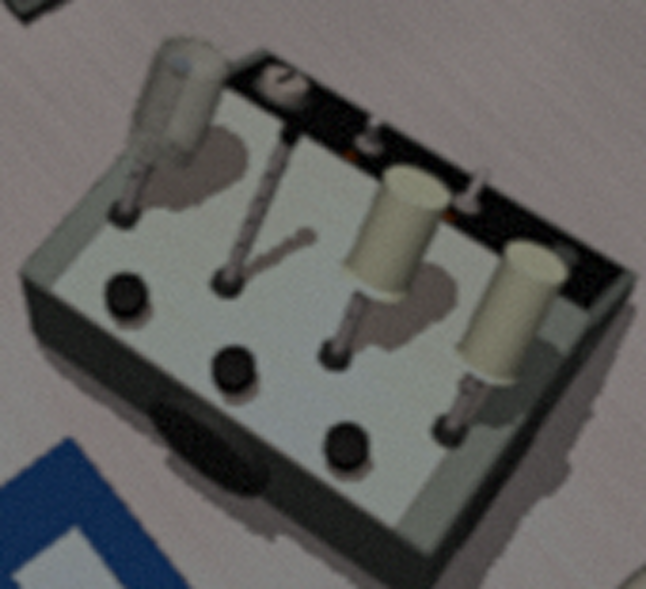

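View pics/sc2.png

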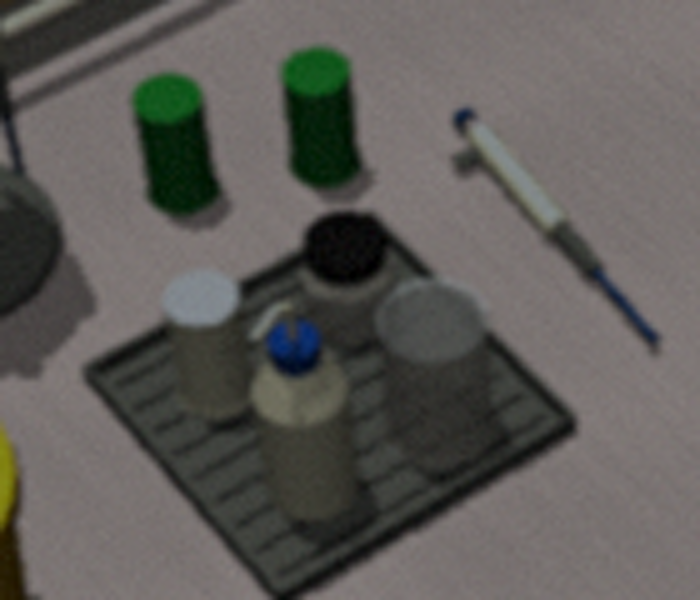

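```bash
cat > h.py <<'E'
import numpy as np
from cell import robot, optics, order
from scipy.spatial.transform import Rotation as Ro
def ray(n,px,m=None):
    m=m or optics.camera_model(n); f=200/np.tan(np.radians(m['fovy']/2))
    d=np.array([(px[0]-m['cx'])/f,(px[1]-m['cy'])/f,1.]); R=np.array(m['R'])
    return -R.T@m['t'], R.T@d
def atz(n,px,z,m=None):
    c,d=ray(n,px,m); return c+d*(z-c[2])/d[2]
def tri(obs):
    A=np.zeros((3,3));b=np.zeros(3)
    for n,p in obs:
        c,d=ray(n,p); d/=np.linalg.norm(d); P=np.eye(3)-np.outer(d,d); A+=P;b+=P@c
    return np.linalg.solve(A,b)
def proj(n,X,m=None):
    m=m or optics.camera_model(n); f=200/np.tan(np.radians(m['fovy']/2))
    c=np.array(m['R'])@X+m['t']; return np.array([m['cx']+f*c[0]/c[2],m['cy']+f*c[1]/c[2]])
E
python3 - <<'E'
from h import *
np.set_printoptions(precision=4,suppress=True)
T=lambda x,y:(195+x/5,120+y/5)
S=lambda x,y:(250+x/3.8,215+y/3.8)
print('beaker top',atz('top',(350+391/6,165+156/6),.099),atz('scene',(200+201/5,100+298/5),.099))
print('tri',tri([('top',(350+391/6,165+156/6)),('scene',(200+201/5,100+298/5))]))
print('tip ball z~.228',atz('top',T(350,257),.229),atz('scene',S(292,130),.229),tri([('top',T(350,257)),('scene',S(292,130))]))
for a,b in (((91,250),(450,432)),((220,215),(335,355)),((347,182),(228,284)),((476,146),(124,215))):
    print('root',atz('top',T(*a),.124),atz('scene',S(*b),.124))
for q in ((132,153),(260,118),(388,82)): print('port',atz('top',T(*q),.146))
for q in ((126,295),(234,368),(347,446)): print('port s',atz('scene',S(*q),.146))
print('blower base',atz('top',T(302,467),.075),'tip',tri([('top',T(305,499)),('scene',S(483,173))]))
print('heater base',atz('top',T(420,436),.075),'tip',tri([('top',T(422,436)),('scene',S(374,119))]))
print('lamps',atz('top',T(288,430),.092),atz('top',T(406,396),.092),atz('scene',S(448,216),.092),atz('scene',S(351,155),.092))
for q in ((216,318),(77,355)): print('hung top',atz('top',T(*q),.25))
print('jar',atz('top',T(497,245),.25))
print('tray corners',[atz('top',(350+a/6,165+b/6),.018) for a,b in((68,62),(463,66),(461,452),(66,450))])
E
```

```text
beaker top [ 0.5383 -0.3841  0.099 ] [ 0.5387 -0.3778  0.099 ]
tri [ 0.5375 -0.3841  0.0931]
tip ball z~.228 [0.5959 0.1375 0.229 ] [0.5918 0.1391 0.229 ] [0.5941 0.1386 0.231 ]
root [0.6191 0.3388 0.124 ] [0.6195 0.3452 0.124 ]
root [0.6432 0.2465 0.124 ] [0.6438 0.2523 0.124 ]
root [0.666  0.1555 0.124 ] [0.6678 0.1618 0.124 ]
root [0.691  0.0629 0.124 ] [0.6924 0.0694 0.124 ]
port [0.6844 0.3044 0.146 ]
port [0.7084 0.2138 0.146 ]
port [0.733  0.1232 0.146 ]
port s [0.7362 0.1321 0.146 ]
port s [0.7116 0.2232 0.146 ]
port s [0.6878 0.3146 0.146 ]
blower base [0.4646 0.1956 0.075 ] tip [0.4403 0.1933 0.0796]
heater base [0.4865 0.109  0.075 ] tip [0.4826 0.1078 0.095 ]
lamps [0.4908 0.2029 0.092 ] [0.5146 0.1172 0.092 ] [0.492  0.2093 0.092 ] [0.5141 0.1225 0.092 ]
hung top [0.5537 0.2217 0.25  ]
hung top [0.5305 0.3122 0.25  ]
jar [0.5995 0.0386 0.25  ]
tray corners [array([ 0.6086, -0.199 ,  0.018 ]), array([ 0.6032, -0.4489,  0.018 ]), array([ 0.3597, -0.4404,  0.018 ]), array([ 0.3632, -0.1935,  0.018 ])]
```

>>> jog_arm(
  dp=[
    [-0.05,-0.04,-0.04],
    [-0.643,-0.796,-0.06],
    [-0.643,-0.796,-0.06],
    [-0.643,-0.796,-0.06],
    [-0.643,-0.796,-0.06],
    [-0.643,-0.796,-0.06],
    [-0.643,-0.796,-0.06],
    [-0.643,-0.796,-0.06],
  ],
  turn=[0,-0.1,-0.2,-0.3,-0.4,-0.5,-0.6,-0.647],
  grip=[-1,-1,-1,-1,-1,-1,-1,-1],
)

```text
time_s: 0.95
ee_pos: [0.3649, 0.225, 0.2806]
ee_rot: [-180.0, 0.0, -165.2]
force: [1.0, -0.4, 0.1]
finger_gap: 0.0854
```

```bash
cat >> h.py <<'E'
def rel(target,yaw=None):
    s=robot.state(); R=Ro.from_euler('xyz',s['ee_rot'],degrees=True).as_matrix()
    y=s['ee_rot'][2]
    print('t',round(s['time_s'],2),'pos',np.round(s['ee_pos'],4),'rot',np.round(s['ee_rot'],2),'F',np.round(s['force'],1),'gap',round(s['finger_gap'],4))
    print('dp',np.round(R.T@(np.array(target)-s['ee_pos']),4), 'turn', None if yaw is None else round(-np.radians((yaw-y+180)%360-180),4))
E
python3 - <<'E'
from h import *
rel([.5385,-.381,.30],194.6)
E
```

```text
t 0.95 pos [0.3649 0.225  0.2806] rot [-1.7999e+02  2.0000e-02 -1.6523e+02] F [ 1.  -0.4  0.1] gap 0.0854
dp [-0.0134 -0.6303 -0.0193] turn 0.003
```

>>> jog_arm(
  dp=[
    [-0.013,-0.625,-0.019],
    [-0.013,-0.625,-0.019],
    [-0.013,-0.625,-0.019],
    [-0.013,-0.625,-0.019],
    [-0.013,-0.625,-0.019],
    [-0.013,-0.625,-0.019],
    [-0.013,-0.625,-0.019],
    [-0.013,-0.625,-0.019],
  ],
  turn=[0,0,0,0,0,0,0,0],
  grip=[-1,-1,-1,-1,-1,-1,-1,-1],
)

```text
time_s: 1.75
ee_pos: [0.4735, -0.1601, 0.2928]
ee_rot: [180.0, 0.0, -165.5]
force: [0.4, 0.6, -0.1]
finger_gap: 0.0855
```

Run:
```python
from h import *
rel([.5385,-.381,.25],194.6)
```

```text
t 1.75 pos [ 0.4735 -0.1601  0.2928] rot [ 1.8000e+02  1.0000e-02 -1.6547e+02] F [ 0.4  0.6 -0.1] gap 0.0855
dp [-0.0075 -0.2302  0.0428] turn -0.0013
```

>>> jog_arm(
  dp=[
    [-0.007,-0.225,0.02],
    [-0.007,-0.225,0.02],
    [-0.007,-0.225,0.02],
    [-0.007,-0.225,0.02],
    [-0.007,-0.225,0.02],
    [-0.007,-0.225,0.02],
    [-0.007,-0.225,0.02],
  ],
  turn=[0,0,0,0,0,0,0],
  grip=[-1,-1,-1,-1,-1,-1,-1],
)

```text
time_s: 2.45
ee_pos: [0.5367, -0.3739, 0.272]
ee_rot: [179.9, -0.1, -165.5]
force: [0.0, 0.3, 0.8]
finger_gap: 0.0856
```

Run:
```python
from h import *
import cv2
rel([.5385,-.381,.065],194.6)
m=optics.camera_model('wrist'); im=optics.get_image('wrist')
import pickle; pickle.dump(m,open('m1.pkl','wb'))
cv2.imwrite('pics/w1.png',im[:,:,::-1])
print(proj('wrist',np.array([.5385,-.381,.099]),m))
```

```text
t 2.45 pos [ 0.5367 -0.3739  0.272 ] rot [ 1.7990e+02 -5.0000e-02 -1.6548e+02] F [0.  0.3 0.8] gap 0.0856
dp [-2.000e-04 -7.700e-03  2.069e-01] turn -0.0014
[312.7929199  177.19646976]
```

View pics/w1.png

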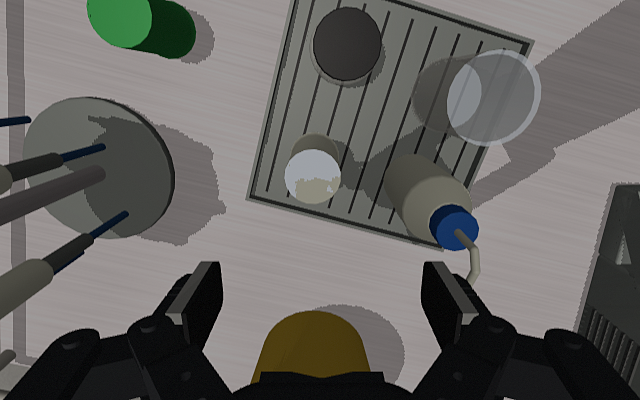

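Run:
```python
from h import *
import pickle; m=pickle.load(open('m1.pkl','rb'))
for p,z in (((475,280),.17),((475,280),.19),((453,225),.185),((312.5,176.5),.099),((127,212),.2),((105,148),.2)):
    print(p,z,np.round(atz('wrist',p,z,m),3))
```

```text
(475, 280) 0.17 [ 0.568 -0.244  0.17 ]
(475, 280) 0.19 [ 0.558 -0.257  0.19 ]
(453, 225) 0.185 [ 0.525 -0.284  0.185]
(312.5, 176.5) 0.099 [ 0.538 -0.381  0.099]
(127, 212) 0.2 [ 0.562 -0.492  0.2  ]
(105, 148) 0.2 [ 0.525 -0.508  0.2  ]
```

>>> jog_arm(
  dp=[
    [0,-0.0075,0.05],
    [0,-0.0075,0.1],
    [0,-0.0075,0.14],
    [0,-0.0075,0.17],
    [0,-0.0075,0.19],
    [0,-0.0075,0.205],
    [0,-0.0075,0.213],
    [0,-0.0075,0.213],
  ],
  turn=[0,0,0,0,0,0,0,0],
  grip=[-0.65,-0.65,-0.65,-0.65,-0.65,-0.65,-0.65,-0.65],
)

```text
time_s: 3.3
ee_pos: [0.5387, -0.3804, 0.0595]
ee_rot: [180.0, -0.0, -165.4]
force: [-0.1, 0.2, 0.0]
finger_gap: 0.0703
```

Run:
```python
from h import *
import cv2
rel([.5385,-.381,.059],194.6)
im=optics.get_image('wrist')
cv2.imwrite('pics/w2.png',im[:,:,::-1])
```

```text
t 3.3 pos [ 0.5387 -0.3804  0.0595] rot [ 1.7996e+02 -3.0000e-02 -1.6539e+02] F [-0.1  0.2  0. ] gap 0.0703
dp [ 0.0004 -0.0006  0.0005] turn 0.0001
```

View pics/w2.png

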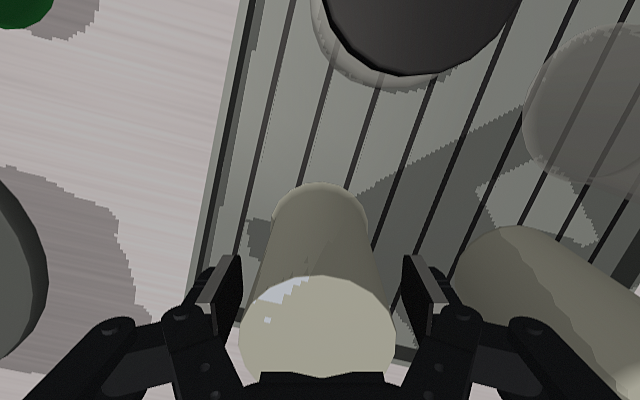

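>>> jog_arm(
  dp=[
    [0,0,0],
    [0,0,0],
    [0,0,0],
    [0,0,0],
    [0,0,0],
  ],
  turn=[0,0,0,0,0],
  grip=[0.5,0.5,0.5,0.5,0.5],
  force=25,
)

```text
time_s: 3.85
ee_pos: [0.5399, -0.3819, 0.0619]
ee_rot: [-179.9, 0.1, -165.4]
force: [-0.5, 1.4, 6.5]
finger_gap: 0.0525
```

>>> jog_arm(
  dp=[
    [0,0,-0.01],
    [0,0,-0.03],
    [0,0,-0.07],
    [0,0,-0.12],
    [0,0,-0.17],
    [0,0,-0.22],
    [0,0,-0.25],
    [0,0,-0.25],
  ],
  turn=[0,0,0,0,0,0,0,0],
  grip=[0.5,0.5,0.5,0.5,0.5,0.5,0.5,0.5],
)

```text
time_s: 4.65
ee_pos: [0.5405, -0.3826, 0.3182]
ee_rot: [-179.4, 0.4, -165.4]
force: [0.5, -0.8, -0.6]
finger_gap: 0.0524
```

Run:
```python
from h import *
import cv2
rel([.55,.1,.34],194.6)
im=optics.get_image('wrist')
cv2.imwrite('pics/w3.png',im[:,:,::-1])
```

```text
t 4.65 pos [ 0.5405 -0.3826  0.3182] rot [-179.43    0.4  -165.44] F [ 0.5 -0.8 -0.6] gap 0.0524
dp [-0.1307  0.4645 -0.0256] turn -0.0007
```

View pics/w3.png

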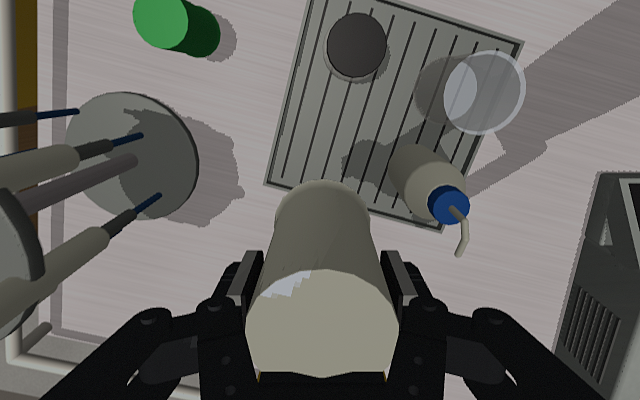

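Run:
```python
from h import *
rel([.638,.15,.40],194.6)
```

```text
t 4.7 pos [ 0.5396 -0.3819  0.3141] rot [-179.69    0.21 -165.44] F [-0.9 -0.2 -0.7] gap 0.0521
dp [-0.2293  0.4896 -0.0877] turn -0.0007
```

>>> jog_arm(
  dp=[
    [-0.01,0.02,-0.03],
    [-0.03,0.06,-0.06],
    [-0.05,0.1,-0.08],
    [-0.07,0.145,-0.088],
    [-0.09,0.19,-0.088],
    [-0.11,0.235,-0.088],
    [-0.13,0.28,-0.088],
    [-0.15,0.325,-0.088],
  ],
  turn=[0,0,0,0,0,0,0,0],
  grip=[0.5,0.5,0.5,0.5,0.5,0.5,0.5,0.5],
)

```text
time_s: 5.5
ee_pos: [0.6016, -0.0269, 0.3951]
ee_rot: [179.9, -0.2, -165.4]
force: [0.9, -0.3, -0.6]
finger_gap: 0.0526
```

>>> jog_arm(
  dp=[
    [-0.02,0.04,0],
    [-0.04,0.08,0],
    [-0.06,0.12,0],
    [-0.075,0.15,0],
    [-0.079,0.163,0],
    [-0.079,0.163,0],
    [-0.079,0.163,0],
  ],
  turn=[0,0,0,0,0,0,0],
  grip=[0.5,0.5,0.5,0.5,0.5,0.5,0.5],
)

```text
time_s: 6.2
ee_pos: [0.6375, 0.1479, 0.3966]
ee_rot: [-180.0, -0.1, -165.5]
force: [0.7, -0.1, -1.6]
finger_gap: 0.0523
```

Run:
```python
from h import *
import cv2
rel([.638,.15,.40],194.6)
m=optics.camera_model('wrist'); im=optics.get_image('wrist')
import pickle; pickle.dump(m,open('m2.pkl','wb'))
cv2.imwrite('pics/w4.png',im[:,:,::-1])
a=np.array([-.555,-.1445,.819]); T=np.array([.5895,.1375,.236])
print('tip ball',proj('wrist',T-.008*a,m),'root',proj('wrist',T-.14*a,m))
```

```text
t 6.2 pos [0.6375 0.1479 0.3966] rot [-1.7997e+02 -1.3000e-01 -1.6546e+02] F [ 0.7 -0.1 -1.6] gap 0.0523
dp [-0.001   0.0019 -0.0034] turn -0.001
tip ball [323.61780119 128.68712678] root [323.16257862 180.60361358]
```

View pics/w4.png

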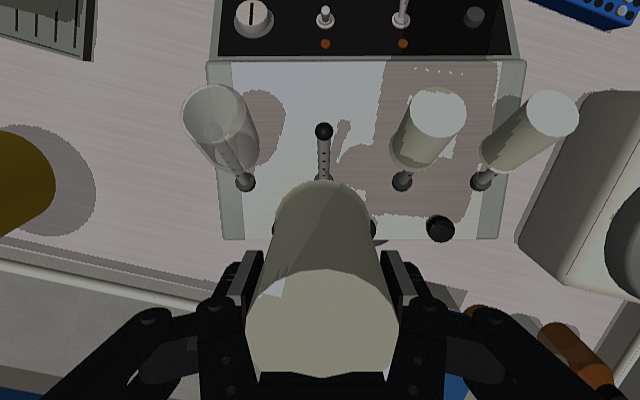

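```bash
cat >> h.py <<'E'
T=np.array([.591,.138,.236]); u=np.array([-.968,-.252,0]); z=np.array([0,0,1.]); a=.5736*u+.8192*z; n=.8192*u-.5736*z
def P(nn,aa): return T+nn*n+aa*a-.008*z   # TCP
E
python3 - <<'E'
from h import *
pre=T-.0046*u+.065*z; en=P(-.025,.010)
rel(pre,194.6); rel(en); print(pre,en,P(-.023,.01),P(.014,.01),P(.014,-.028))
E
```

```text
t 6.25 pos [0.6376 0.1474 0.3972] rot [-1.7997e+02 -8.0000e-02 -1.6551e+02] F [-0.6 -0.1 -0.4] gap 0.0522
dp [0.0427 0.0026 0.0962] turn -0.002
t 6.25 pos [0.6376 0.1474 0.3972] rot [-1.7997e+02 -8.0000e-02 -1.6551e+02] F [-0.6 -0.1 -0.4] gap 0.0522
dp [0.0325 0.0027 0.1467] turn None
[0.5954528 0.1391592 0.301    ] [0.60527219 0.14171549 0.250532  ] [0.60368622 0.14130261 0.2493848 ] [0.57434575 0.13366439 0.2281616 ] [0.59544506 0.13915718 0.197032  ]
```

>>> jog_arm(
  dp=[
    [0.02,0.0015,0.03],
    [0.035,0.0027,0.06],
    [0.042,0.0027,0.085],
    [0.0427,0.0027,0.096],
    [0.0415,0.0027,0.102],
    [0.04,0.0027,0.11],
    [0.039,0.0027,0.115],
    [0.039,0.0027,0.115],
  ],
  turn=[0,0,0,0,0,0,0,0],
  grip=[0.5,0.5,0.5,0.5,0.5,0.5,0.5,0.5],
)

```text
time_s: 7.05
ee_pos: [0.5998, 0.1415, 0.2827]
ee_rot: [-180.0, -0.0, -165.4]
force: [0.2, -0.3, -1.7]
finger_gap: 0.0524
```

```bash
cat >> h.py <<'E'
def snap(tag,wr=True):
    import cv2
    if wr: cv2.imwrite(f'pics/w{tag}.png',optics.get_image('wrist')[:,:,::-1])
    s=optics.get_image('scene')[:,:,::-1]
    cv2.imwrite(f'pics/s{tag}.png',cv2.resize(s[200:350,250:420],None,fx=4,fy=4,interpolation=2))
E
python3 - <<'E'
from h import *
snap('5')
rel(P(-.025,.010),194.6)
E
```

```text
t 7.15 pos [0.5999 0.1417 0.2835] rot [-1.7999e+02  5.0000e-02 -1.6543e+02] F [ 0.6 -0.7 -1. ] gap 0.0521
dp [-0.0052 -0.0013  0.033 ] turn -0.0005
```

View pics/s5.png

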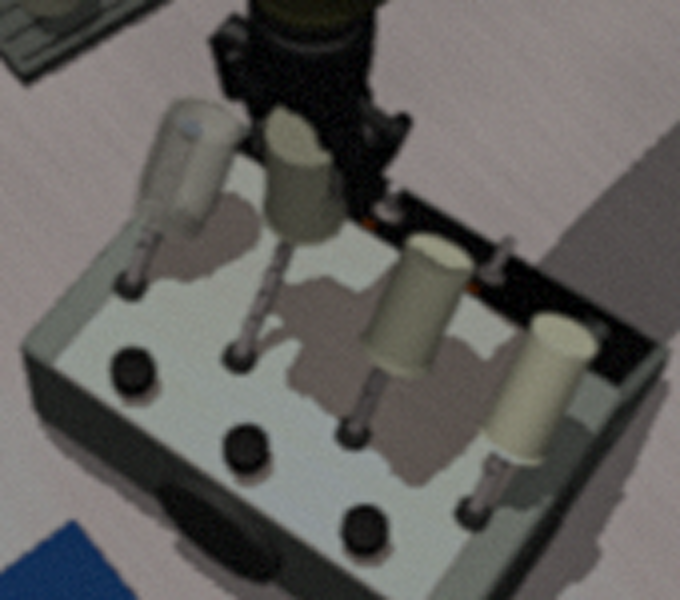

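View pics/w5.png

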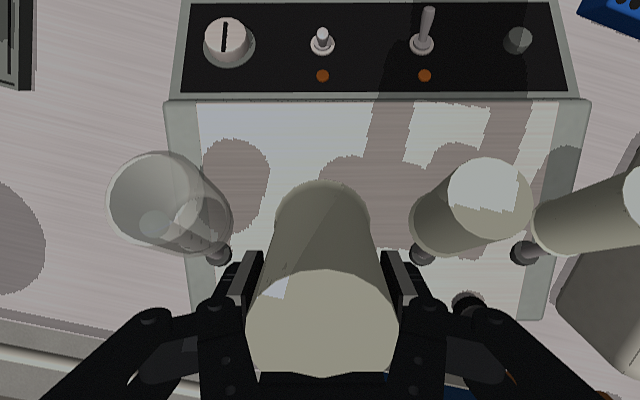

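>>> jog_arm(
  dp=[
    [-0.001,-0.0012,0.006],
    [-0.002,-0.0012,0.012],
    [-0.003,-0.0012,0.018],
    [-0.004,-0.0012,0.024],
    [-0.005,-0.0012,0.029],
    [-0.005,-0.0012,0.033],
    [-0.005,-0.0012,0.033],
  ],
  turn=[0,0,0,0,0,0,0],
  grip=[0.5,0.5,0.5,0.5,0.5,0.5,0.5],
)

```text
time_s: 7.85
ee_pos: [0.6046, 0.1417, 0.2493]
ee_rot: [180.0, 0.0, -165.4]
force: [1.4, -0.5, -1.1]
finger_gap: 0.0524
```

Run:
```python
from h import *
snap('6')
rel(P(-.010,.010),194.6)
```

```text
t 7.95 pos [0.6045 0.1417 0.25  ] rot [ 180.     -0.   -165.44] F [ 0.7 -0.4 -0.5] gap 0.0525
dp [ 0.0116 -0.0001  0.0081] turn -0.0006
```

View pics/s6.png

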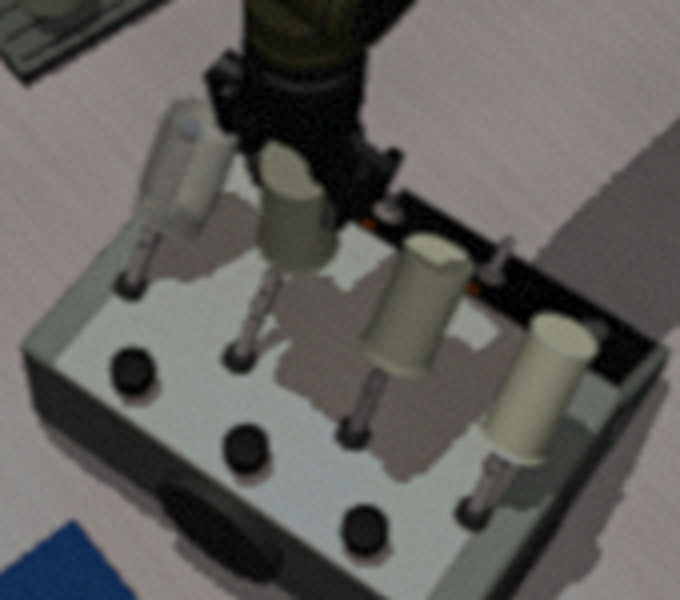

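>>> jog_arm(
  dp=[
    [0.002,0,0.0014],
    [0.004,0,0.0028],
    [0.006,0,0.0042],
    [0.008,0,0.0056],
    [0.01,0,0.007],
    [0.012,0,0.0084],
  ],
  turn=[0,0,0,0,0,0],
  grip=[0.5,0.5,0.5,0.5,0.5,0.5],
)

```text
time_s: 8.55
ee_pos: [0.5939, 0.1388, 0.2437]
ee_rot: [-180.0, 0.3, -165.4]
force: [2.0, 0.5, 5.8]
finger_gap: 0.0523
```

Run:
```python
from h import *
snap('7')
rel(P(.005,.010),194.6)
```

```text
t 8.65 pos [0.5937 0.1387 0.2434] rot [-179.98    0.22 -165.43] F [2.7 0.5 4.9] gap 0.0523
dp [ 0.0127 -0.      0.0101] turn -0.0006
```

View pics/s7.png

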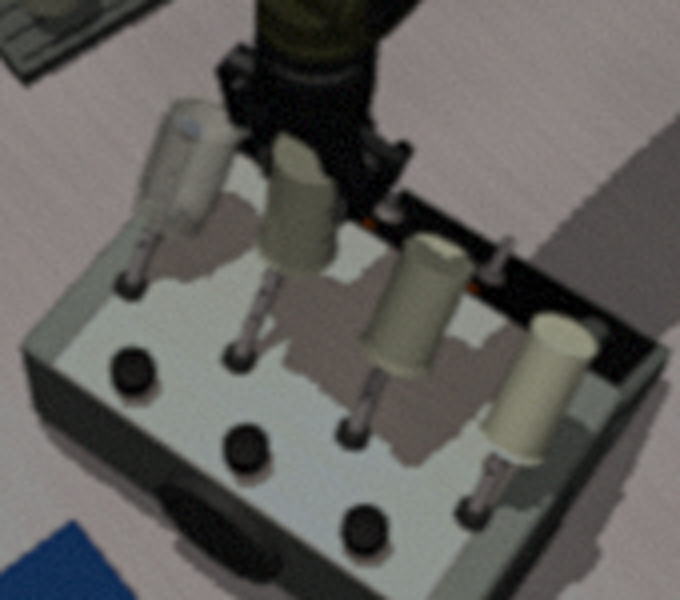

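View pics/w7.png

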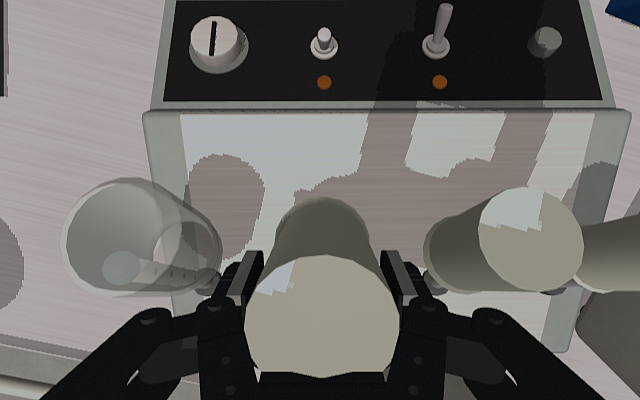

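>>> jog_arm(
  dp=[
    [0.002,0,0.0014],
    [0.004,0,0.0028],
    [0.006,0,0.0042],
    [0.008,0,0.0056],
    [0.01,0,0.007],
    [0.012,0,0.0084],
  ],
  turn=[0,0,0,0,0,0],
  grip=[0.5,0.5,0.5,0.5,0.5,0.5],
)

```text
time_s: 9.25
ee_pos: [0.5823, 0.1357, 0.2349]
ee_rot: [-180.0, 0.2, -165.4]
force: [4.3, 0.7, 4.1]
finger_gap: 0.0525
```

Run:
```python
from h import *
snap('8')
rel(P(.014,.010),194.6)
```

```text
t 9.35 pos [0.5816 0.1356 0.2342] rot [-1.7997e+02  1.2000e-01 -1.6544e+02] F [2.4 0.9 6.2] gap 0.0527
dp [0.0075 0.     0.006 ] turn -0.0007
```

View pics/s8.png

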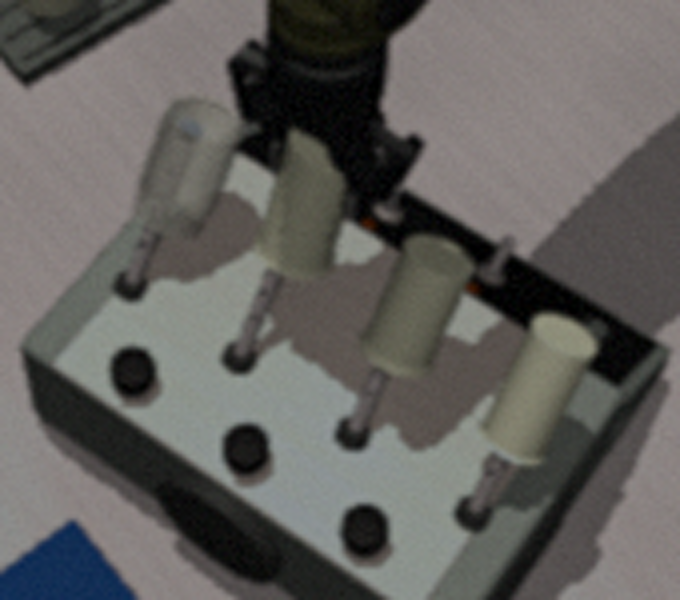

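View pics/w8.png

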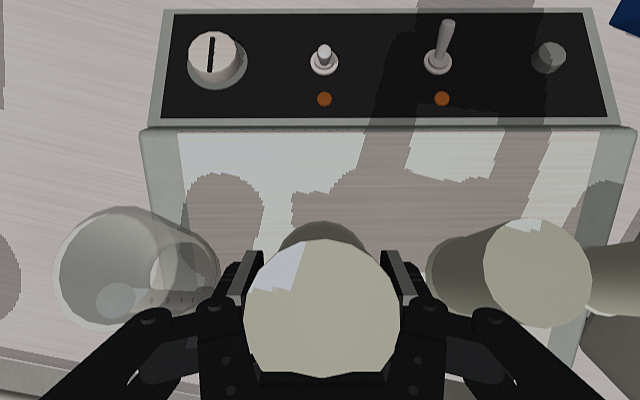

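>>> jog_arm(
  dp=[
    [0.003,0,0.002],
    [0.006,0,0.0045],
    [0.0075,0,0.006],
    [0.0046,0,0.01],
    [0.0018,0,0.014],
    [-0.001,0,0.018],
    [-0.004,0,0.0225],
  ],
  turn=[0,0,0,0,0,0,0],
  grip=[0.5,0.5,0.5,0.5,0.5,0.5,0.5],
)

```text
time_s: 10.05
ee_pos: [0.5853, 0.1367, 0.2101]
ee_rot: [180.0, -0.0, -165.4]
force: [2.2, 1.1, 4.6]
finger_gap: 0.0521
```

Run:
```python
from h import *
snap('9')
rel(P(.014,-.028),194.6)
```

```text
t 10.15 pos [0.5858 0.1368 0.2091] rot [ 1.7999e+02  3.0000e-02 -1.6544e+02] F [ 6.7  2.4 -0.1] gap 0.0524
dp [-0.0099 -0.0002  0.0121] turn -0.0006
```

View pics/s9.png

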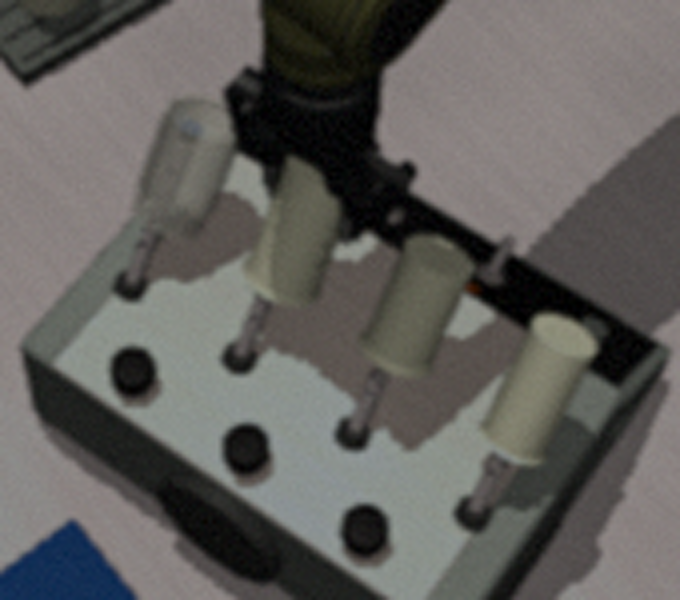

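View pics/w9.png

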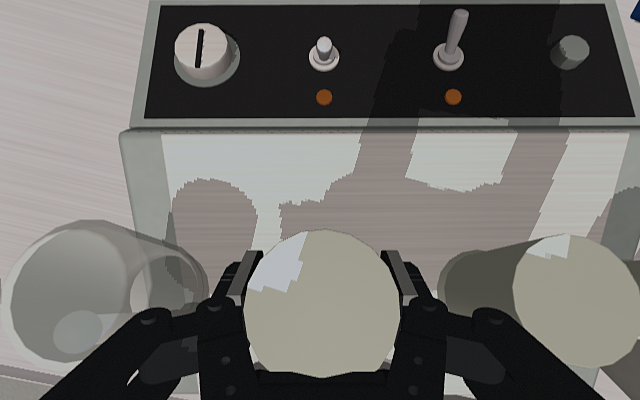

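>>> jog_arm(
  dp=[
    [-0.0023,0,0.0033],
    [-0.0046,0,0.0066],
    [-0.007,0,0.01],
    [-0.008,0,0.0115],
    [-0.009,0,0.0128],
    [-0.009,0,0.0128],
  ],
  turn=[0,0,0,0,0,0],
  grip=[0.5,0.5,0.5,0.5,0.5,0.5],
)

```text
time_s: 10.75
ee_pos: [0.5929, 0.1387, 0.1985]
ee_rot: [-180.0, -0.2, -165.4]
force: [-5.0, -0.2, 9.4]
finger_gap: 0.0525
```

Run:
```python
from h import *
snap('10')
rel(P(.014,-.028),194.6)
```

```text
t 10.85 pos [0.5929 0.1387 0.1985] rot [-1.7999e+02 -1.7000e-01 -1.6543e+02] F [-4.3 -1.   9.5] gap 0.052
dp [-0.0026 -0.0002  0.0015] turn -0.0005
```

View pics/s10.png

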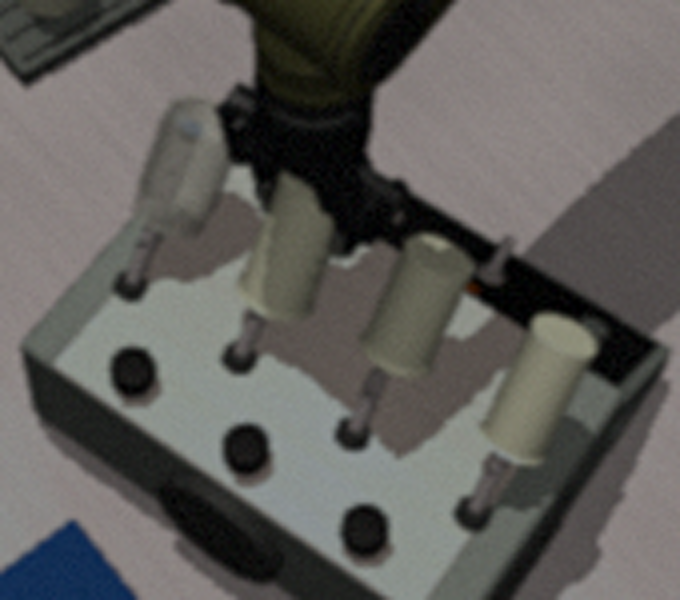

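View pics/w10.png

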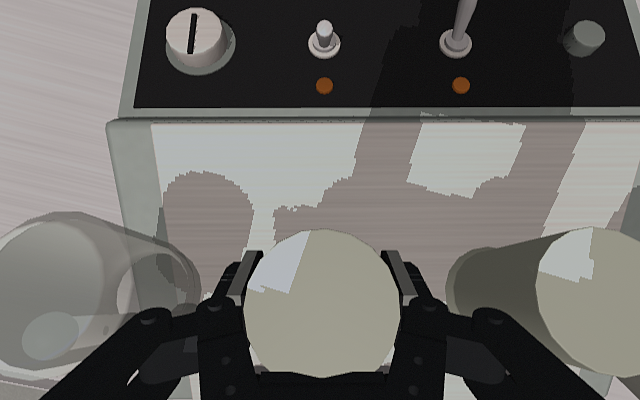

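>>> jog_arm(
  dp=[
    [0,0,0],
    [0,0,0],
    [0,0,0],
    [0,0,0],
    [0,0,0],
  ],
  turn=[0,0,0,0,0],
  grip=[0.1,-0.1,-0.3,-0.55,-0.55],
)

```text
time_s: 11.35
ee_pos: [0.5928, 0.1387, 0.1962]
ee_rot: [180.0, -0.2, -165.4]
force: [-0.0, 0.6, 0.2]
finger_gap: 0.0666
```

Run:
```python
from h import *
snap('11')
rel(P(.014,-.028),194.6)
```

```text
t 11.45 pos [0.5932 0.1388 0.1967] rot [ 1.7999e+02 -1.3000e-01 -1.6543e+02] F [-0.4 -0.1 -0.2] gap 0.0666
dp [-0.0022 -0.0002 -0.0004] turn -0.0006
```

View pics/w11.png

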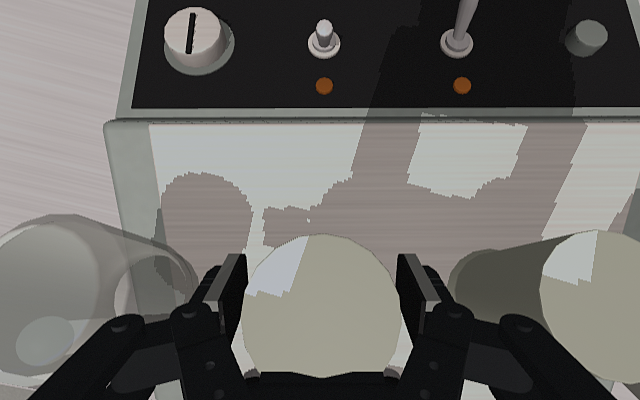

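View pics/s11.png

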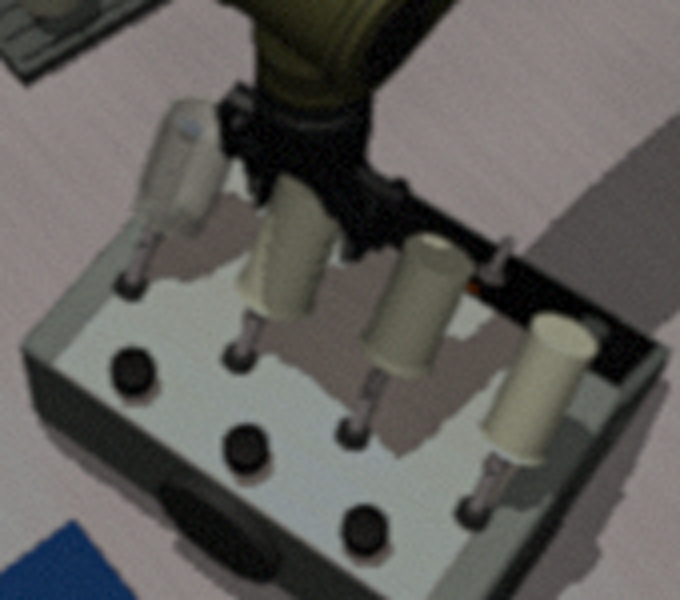

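>>> jog_arm(
  dp=[
    [0,0,0],
    [0,0,-0.01],
    [0,0,-0.03],
    [0,0,-0.06],
    [0,0,-0.1],
    [0,0,-0.14],
    [0,0,-0.15],
    [0,0,-0.15],
  ],
  turn=[0,0,0,0,0,0,0,0],
  grip=[-0.55,-0.55,-0.55,-0.55,-0.55,-0.55,-0.55,-0.55],
)

```text
time_s: 12.25
ee_pos: [0.5948, 0.139, 0.3515]
ee_rot: [-180.0, 0.3, -165.4]
force: [0.3, -0.5, -0.6]
finger_gap: 0.066
```

Run:
```python
from h import *
snap('12')
rel([.42,.11,.30],104.6)
```

```text
t 12.35 pos [0.5935 0.1388 0.3465] rot [ 1.7999e+02 -1.0000e-01 -1.6543e+02] F [-0.3  0.4 -0.7] gap 0.0662
dp [0.175  0.0157 0.0468] turn 1.5702
```

View pics/w12.png

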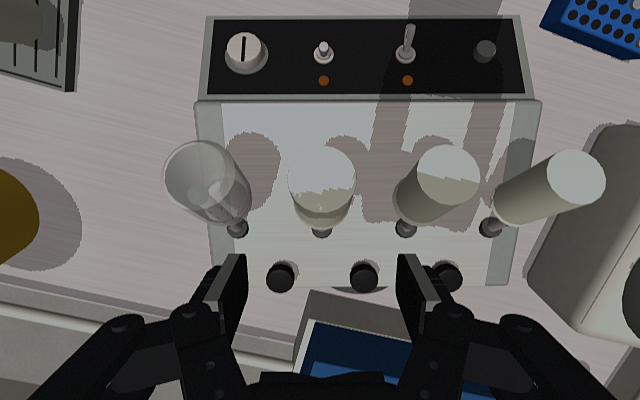

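View pics/s12.png

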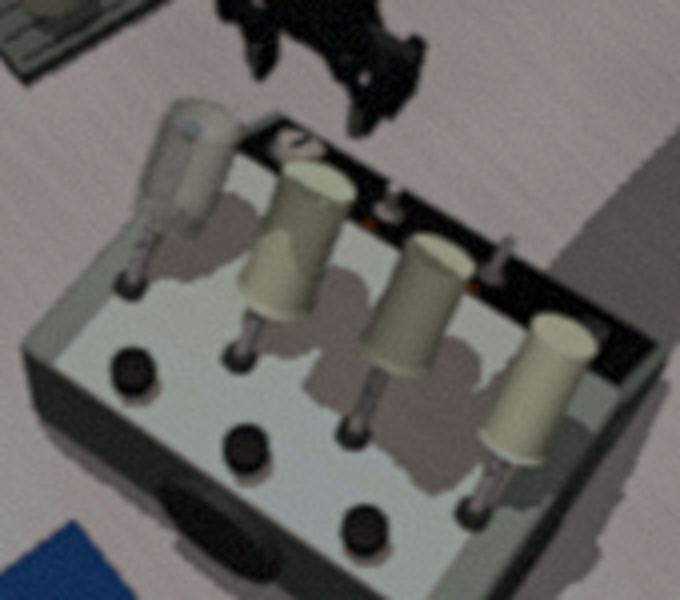

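Run:
```python
from h import *
m=optics.camera_model('wrist')
f=-u; e=np.array([-.252,.968,0])
np.set_printoptions(precision=4,suppress=True)
for nm,p,zz in (('heater nut',(323,58),.073),('blower nut',(406,58),.073),('hlamp',(323.5,80.5),.091),('blamp',(407.5,80.5),.091),('deck edge',(323,100),.121),('btip',(411,27),.089),('htip',(322.5,45),.103)):
    X=atz('wrist',p,zz,m); print(nm,X,'dryer-ish x',(X-T)@f,'y',(X-T)@e)
rel([.44,.13,.30],104.6)
```

```text
heater nut [0.4891 0.1139 0.073 ] dryer-ish x -0.10467516949695653 y 0.0023085033980902955
blower nut [0.4666 0.2012 0.073 ] dryer-ish x -0.10451895561437213 y 0.09255403300969534
hlamp [0.5116 0.1202 0.091 ] dryer-ish x -0.08133894646976318 y 0.0027496796886706037
blamp [0.4894 0.2063 0.091 ] dryer-ish x -0.08118375062777619 y 0.09168165191765185
deck edge [0.5298 0.1242 0.121 ] dryer-ish x -0.06276098250359585 y 0.002081648608558755
btip [0.4393 0.1934 0.089 ] dryer-ish x -0.1328715200664104 y 0.09183700891792626
htip [0.4795 0.1107 0.103 ] dryer-ish x -0.114796764202867 y 0.0016834952495109394
t 12.35 pos [0.5935 0.1388 0.3465] rot [ 179.99   -0.1  -165.43] F [-0.3  0.4 -0.7] gap 0.0662
dp [0.1507 0.0301 0.0468] turn 1.5702
```

```bash
cat >> h.py <<'E'
f=-u; e=np.array([-.252,.968,0]); HB=np.array([.4865,.1131,.070]); BB=np.array([.4638,.2002,.070])
E
python3 - <<'E'
from h import *
rel(HB+.014*f+.15*z,194.6)
E
```

```text
t 12.35 pos [0.5935 0.1388 0.3465] rot [ 1.7999e+02 -1.0000e-01 -1.6543e+02] F [-0.3  0.4 -0.7] gap 0.0662
dp [0.0958 0.002  0.1267] turn -0.0006
```

>>> jog_arm(
  dp=[
    [0.03,0.002,0],
    [0.065,0.002,0],
    [0.09,0.002,0],
    [0.096,0.002,0.02],
    [0.096,0.002,0.06],
    [0.096,0.002,0.09],
    [0.096,0.002,0.1],
    [0.096,0.002,0.1],
  ],
  turn=[0,0,0,0,0,0,0,0],
  grip=[1,1,1,1,1,1,1,1],
)

```text
time_s: 13.15
ee_pos: [0.4987, 0.1164, 0.2442]
ee_rot: [179.9, -0.4, -165.4]
force: [0.1, -0.4, 0.1]
finger_gap: 0.0001
```

Run:
```python
from h import *
snap('13')
rel(HB+.014*f+.036*z,194.6)
m=optics.camera_model('wrist')
print(proj('wrist',HB,m),proj('wrist',HB+.033*z-.007*f,m),proj('wrist',BB,m))
```

```text
t 13.25 pos [0.5008 0.1167 0.2484] rot [-1.8000e+02  2.0000e-02 -1.6543e+02] F [ 0.6 -0.2  0.7] gap 0.0002
dp [8.000e-04 1.000e-04 1.424e-01] turn -0.0006
[321.30694834 159.70586561] [321.26982331 159.849963  ] [420.47393101 159.50982909]
```

View pics/w13.png

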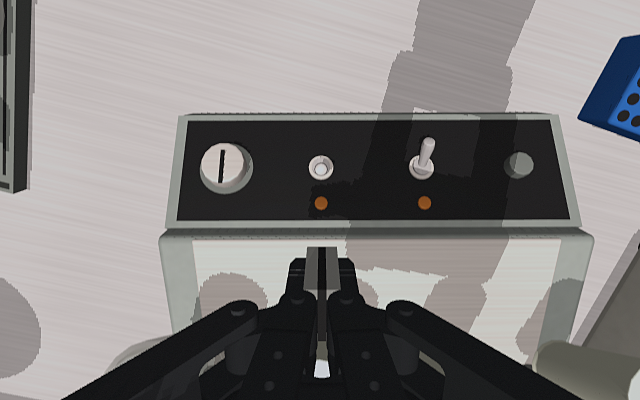

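View pics/s13.png

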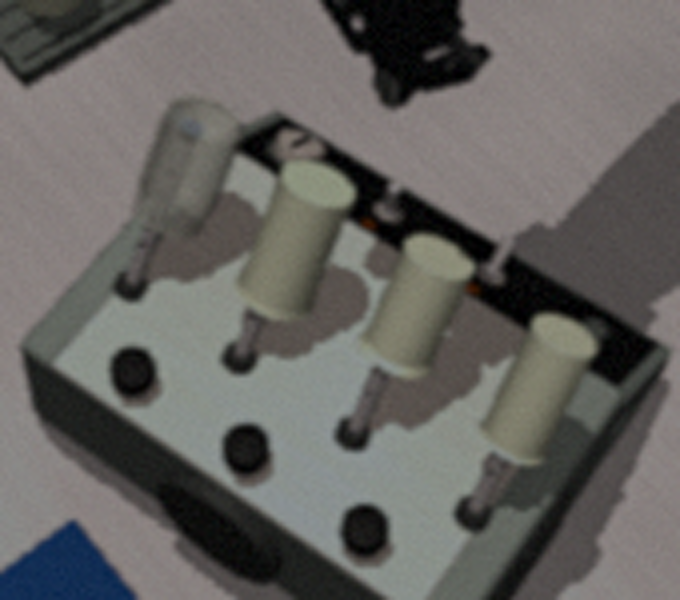

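Run:
```python
from h import *
import cv2
print(robot.state()['ee_pos'],robot.state()['ee_rot'])
m=optics.camera_model('wrist')
im=optics.get_image('wrist')[:,:,::-1]
print(robot.state()['ee_pos'],robot.state()['ee_rot'])
cv2.imwrite('pics/w14.png',cv2.resize(im[100:240,170:480],None,fx=2.5,fy=2.5,interpolation=2))
print(proj('wrist',HB,m),proj('wrist',HB+.033*z-.007*f,m),proj('wrist',BB,m))
import pickle; pickle.dump(m,open('m3.pkl','wb'))
```

```text
[0.50082251 0.11673138 0.24837345] [-1.79996677e+02  2.14971733e-02 -1.65434351e+02]
[0.50129218 0.11676955 0.24931689] [-1.79983623e+02  1.20033491e-01 -1.65434721e+02]
[321.30694834 159.70586561] [321.26982331 159.849963  ] [420.47393101 159.50982909]
```

View pics/w14.png

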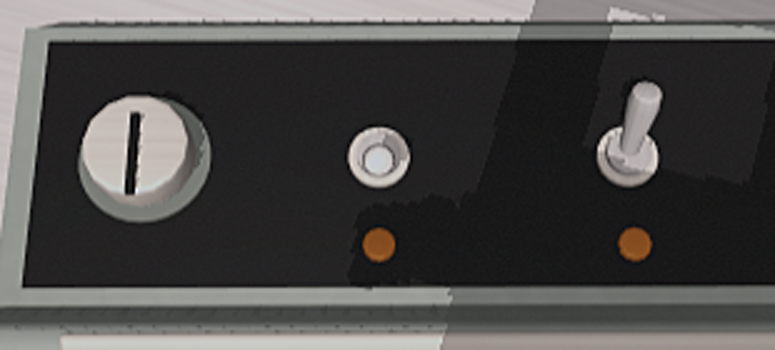

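Run:
```python
from h import *
import pickle; m=pickle.load(open('m3.pkl','rb'))
np.set_printoptions(precision=4,suppress=True)
for nm,p,zz in (('heater nut',(379,157),.074),('blower nut',(628,157),.074),('hlamp',(379,245),.0915),('blamp',(635,244),.0915),('deck edge',(379,313),.110),('btip',(648,92),.089),('htip',(379,160),.103),('panel foot',(300,38),.042)):
    p=(170+p[0]/2.5,100+p[1]/2.5)
    X=atz('wrist',p,zz,m); print(nm,X,'rel HB x',(X-HB)@f,'y',(X-HB)@e)
```

```text
heater nut [0.4883 0.1138 0.074 ] rel HB x 0.0019668543812985926 y 0.0002616851251809579
blower nut [0.4659 0.2005 0.074 ] rel HB x 0.002122672485135292 y 0.08978668194954886
hlamp [0.515  0.1207 0.0915] rel HB x 0.029474181776414057 y 0.00021125104200567517
blamp [0.4922 0.2074 0.0915] rel HB x 0.029261174227268493 y 0.08983418681128222
deck edge [0.5323 0.1252 0.11  ] rel HB x 0.04740322254751525 y 0.00017627484210991874
btip [0.4412 0.1944 0.089 ] rel HB x -0.023398759101124583 y 0.09011742378981044
htip [0.483  0.1125 0.103 ] rel HB x -0.003564385440261548 y 0.000262182701050061
panel foot [0.4581 0.075  0.042 ] rel HB x -0.037099547577511674 y -0.029734652846109405
```

>>> jog_arm(
  dp=[
    [-0.0025,0,0.04],
    [-0.0025,0,0.08],
    [-0.0025,0,0.105],
    [-0.0025,0,0.115],
    [-0.0025,0,0.115],
    [-0.0025,0,0.115],
    [-0.0025,0,0.115],
  ],
  turn=[0,0,0,0,0,0,0],
  grip=[1,1,1,1,1,1,1],
)

```text
time_s: 14.0
ee_pos: [0.5046, 0.1175, 0.1354]
ee_rot: [-180.0, 0.2, -165.4]
force: [-0.6, -0.3, 0.3]
finger_gap: 0.0001
```

```bash
sed -i 's/HB=np.array.*$/HB=np.array([.4899,.1141,.070]); BB=np.array([.4672,.2012,.070])/' h.py
python3 - <<'E'
from h import *
for i in range(3): rel(HB+.014*f+.036*z,194.6); snap('15')
E
```

```text
t 14.0 pos [0.5046 0.1175 0.1354] rot [-179.97    0.25 -165.43] F [-0.6 -0.3  0.3] gap 0.0001
dp [0.0012 0.0004 0.0294] turn -0.0006
t 14.1 pos [0.5041 0.1175 0.1348] rot [-179.98    0.19 -165.43] F [-0.4  0.2  0.7] gap -0.0
dp [0.0007 0.0003 0.0288] turn -0.0006
t 14.2 pos [0.5035 0.1174 0.134 ] rot [-1.7999e+02  1.1000e-01 -1.6543e+02] F [-0.2  0.1  0.3] gap 0.0
dp [0.0001 0.0002 0.028 ] turn -0.0006
```

View pics/w15.png

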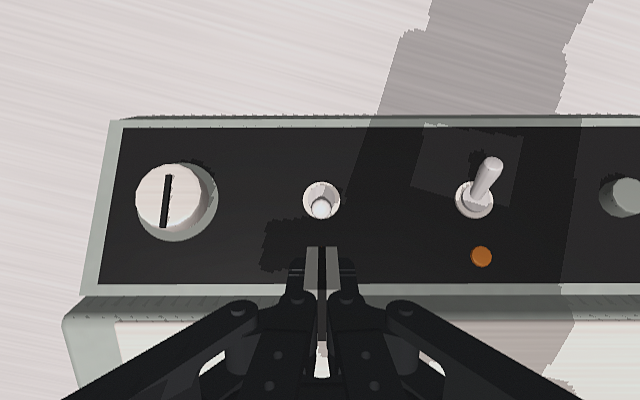

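View pics/s15.png

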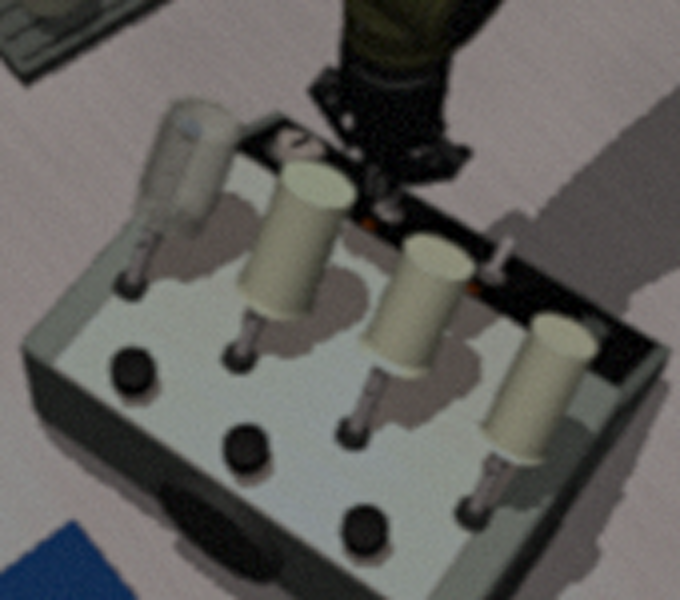

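Run:
```python
from h import *
m=optics.camera_model('wrist'); s=robot.state()
X=atz('wrist',(321,208),.105,m); print(X,(X-s['ee_pos'])@u,(X-s['ee_pos'])@e,'base',(HB-s['ee_pos'])@u)
X=atz('wrist',(321,247),s['ee_pos'][2]-.011,m); print((X-s['ee_pos'])@u)
X=atz('wrist',(481,256),.0915,m); print('lamp rel BB',(X-BB)@f)
```

```text
[0.48076565 0.11155828 0.105     ] 0.023129793504392877 4.083772838367344e-05 base 0.01364723192135338
0.010731371749272418
lamp rel BB 0.02406904416256041
```

>>> jog_arm(
  dp=[
    [0,0,0.015],
    [0,0,0.025],
    [0,0,0.028],
    [0,0,0.028],
    [0.003,0,0.028],
    [0.006,0,0.029],
    [0.009,0,0.03],
  ],
  turn=[0,0,0,0,0,0,0],
  grip=[1,1,1,1,1,1,1],
)

```text
time_s: 15.0
ee_pos: [0.4957, 0.1154, 0.1041]
ee_rot: [-180.0, 0.3, -165.4]
force: [3.6, 2.2, -0.4]
finger_gap: 0.0001
```

>>> jog_arm(
  dp=[
    [0.003,0,0.001],
    [0.006,0,0.002],
    [0.008,0,0.003],
    [0.01,0,0.003],
    [0.01,0,0.003],
  ],
  turn=[0,0,0,0,0],
  grip=[1,1,1,1,1],
)

```text
time_s: 15.5
ee_pos: [0.4838, 0.1124, 0.0994]
ee_rot: [180.0, -0.1, -165.4]
force: [-0.6, 0.4, 0.5]
finger_gap: -0.0002
```

Run:
```python
from h import *
snap('16'); rel(HB+.014*f+.036*z,194.6)
```

```text
t 15.6 pos [0.4843 0.1125 0.0997] rot [-1.8000e+02 -2.0000e-02 -1.6544e+02] F [ 0.   0.4 -0.1] gap 0.0
dp [-0.0198  0.0002 -0.0063] turn -0.0007
```

View pics/w16.png

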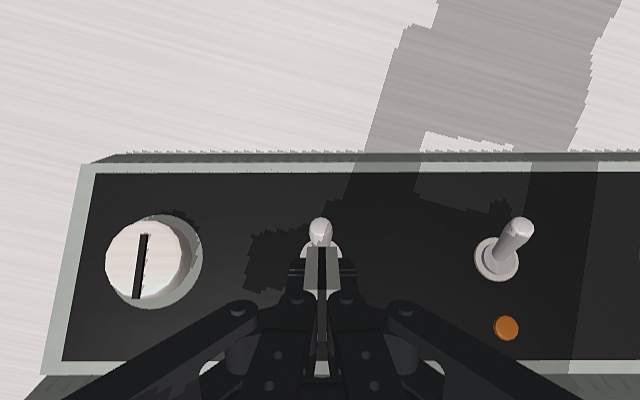

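View pics/s16.png

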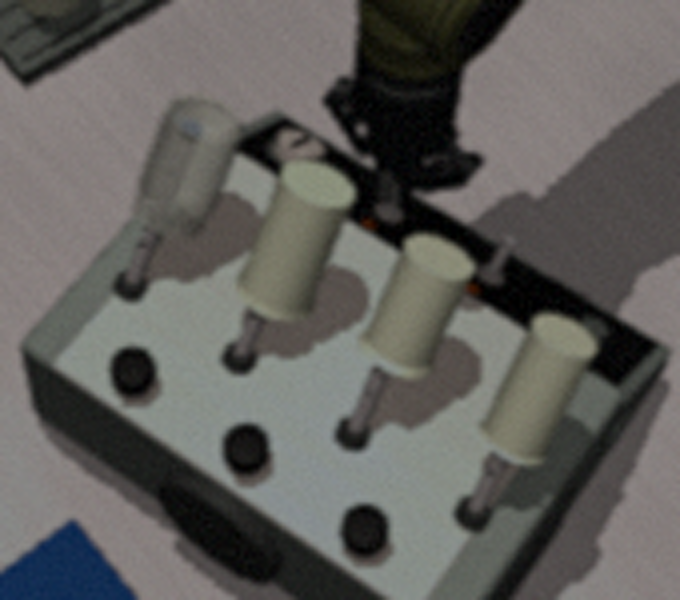

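>>> jog_arm(
  dp=[
    [0,0,-0.02],
    [0,0,-0.05],
    [0,0,-0.08],
    [0,0,-0.08],
    [0,0,-0.08],
    [0,0,-0.08],
  ],
  turn=[0,0,0,0,0,0],
  grip=[1,1,1,1,1,1],
)

```text
time_s: 16.2
ee_pos: [0.4837, 0.1124, 0.1785]
ee_rot: [180.0, -0.1, -165.4]
force: [0.0, -0.1, -0.3]
finger_gap: 0.0001
```

Run:
```python
from h import *
snap('17'); rel(BB-.056*f+.085*z,194.6)
```

```text
t 16.3 pos [0.4835 0.1124 0.1781] rot [ 1.7998e+02 -1.7000e-01 -1.6543e+02] F [ 0.6  0.1 -0.1] gap -0.0001
dp [0.0494 0.09   0.0233] turn -0.0006
```

View pics/w17.png

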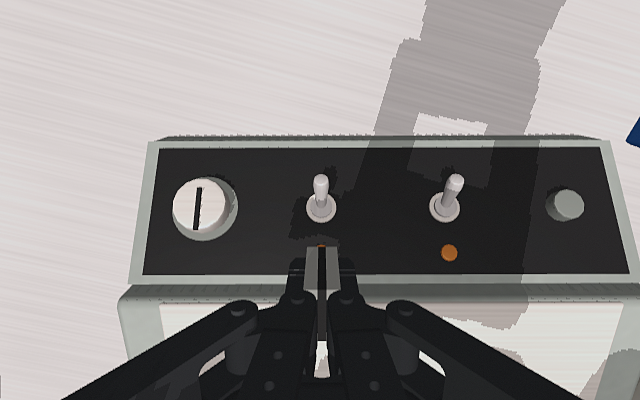

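>>> jog_arm(
  dp=[
    [0.02,0.03,0],
    [0.04,0.065,0],
    [0.05,0.087,0],
    [0.051,0.09,0.02],
    [0.051,0.09,0.05],
    [0.051,0.09,0.07],
    [0.051,0.09,0.07],
    [0.051,0.09,0.07],
  ],
  turn=[0,0,0,0,0,0,0,0],
  grip=[1,1,1,1,1,1,1,1],
)

```text
time_s: 17.1
ee_pos: [0.412, 0.1867, 0.1093]
ee_rot: [-180.0, -0.1, -165.4]
force: [-0.1, 0.5, 0.2]
finger_gap: 0.0003
```

Run:
```python
from h import *
snap('18'); rel(BB-.056*f+.009*z,194.6)
```

```text
t 17.2 pos [0.4133 0.187  0.1109] rot [ 1.8000e+02  1.0000e-01 -1.6544e+02] F [ 0.9 -0.   0.5] gap -0.0001
dp [0.0004 0.0002 0.0319] turn -0.0008
```

View pics/w18.png

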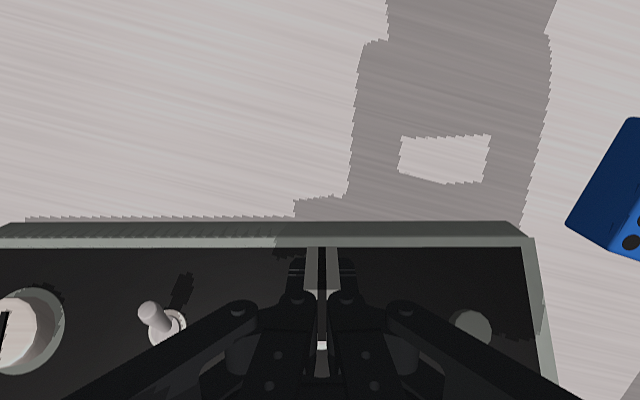

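View pics/s18.png

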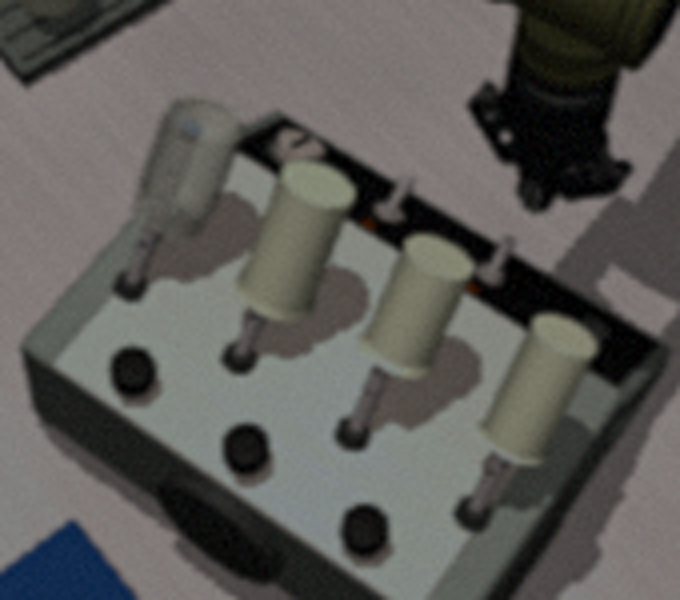

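>>> jog_arm(
  dp=[
    [0,0,0.02],
    [0,0,0.032],
    [0,0,0.032],
    [-0.004,0,0.032],
    [-0.008,0,0.032],
    [-0.011,0,0.03],
    [-0.014,0,0.027],
    [-0.017,0,0.024],
  ],
  turn=[0,0,0,0,0,0,0,0],
  grip=[1,1,1,1,1,1,1,1],
)

```text
time_s: 18.0
ee_pos: [0.4296, 0.1912, 0.0865]
ee_rot: [180.0, 0.0, -165.4]
force: [0.3, -0.2, -0.2]
finger_gap: 0.0002
```

>>> jog_arm(
  dp=[
    [-0.003,0,-0.003],
    [-0.006,0,-0.005],
    [-0.009,0,-0.007],
    [-0.012,0,-0.009],
    [-0.013,0,-0.009],
    [-0.013,0,-0.009],
  ],
  turn=[0,0,0,0,0,0],
  grip=[1,1,1,1,1,1],
)

```text
time_s: 18.6
ee_pos: [0.4326, 0.1921, 0.0922]
ee_rot: [-180.0, -1.5, -165.4]
force: [-29.0, -7.3, 16.3]
finger_gap: 0.0002
```

Run:
```python
from h import *
snap('19'); rel(BB-.026*f+.025*z,194.6)
```

```text
t 18.7 pos [0.4325 0.1921 0.0921] rot [-179.96   -1.5  -165.41] F [-27.7  -7.3  15.4] gap 0.0002
dp [-0.0097  0.0001 -0.0031] turn -0.0002
```

View pics/w19.png

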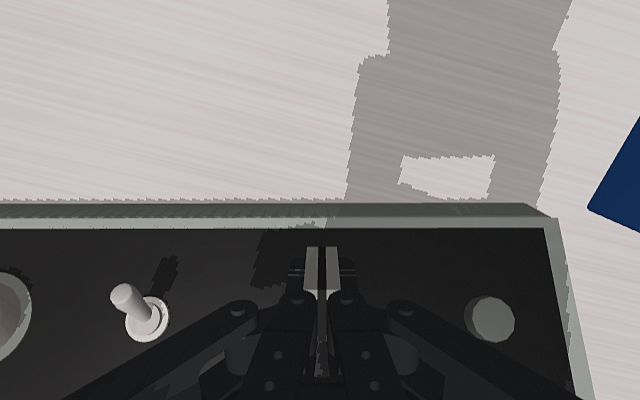

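View pics/s19.png

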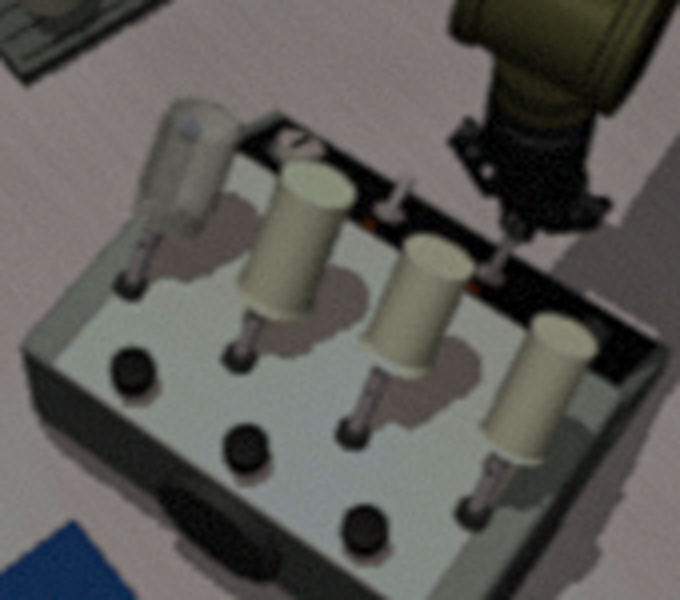

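>>> jog_arm(
  dp=[
    [0.01,0,0],
    [0.02,0,0],
    [0.03,0,0],
    [0.03,0,-0.03],
    [0.03,0,-0.05],
    [0.03,0,-0.05],
    [0.03,0,-0.05],
    [0.03,0,-0.05],
  ],
  turn=[0,0,0,0,0,0,0,0],
  grip=[1,1,1,1,0.39,0.39,0.39,0.39],
)

```text
time_s: 19.5
ee_pos: [0.4118, 0.1866, 0.1437]
ee_rot: [-180.0, -0.1, -165.4]
force: [-0.3, 0.5, 0.1]
finger_gap: 0.0258
```

Run:
```python
from h import *
import cv2
snap('20'); rel(BB-.0296*f+.073*z,194.6)
t=optics.get_image('top')[:,:,::-1]
cv2.imwrite('pics/t20.png',cv2.resize(t[120:240,195:325],None,fx=5,fy=5,interpolation=2))
```

```text
t 19.6 pos [0.4117 0.1865 0.1435] rot [-1.7999e+02 -1.3000e-01 -1.6544e+02] F [-0.1 -0.3 -0.3] gap 0.0263
dp [-0.0278  0.0002  0.0004] turn -0.0007
```

View pics/w20.png

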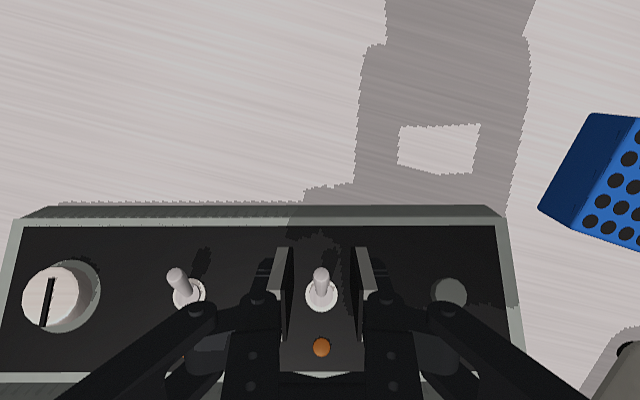

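View pics/s20.png

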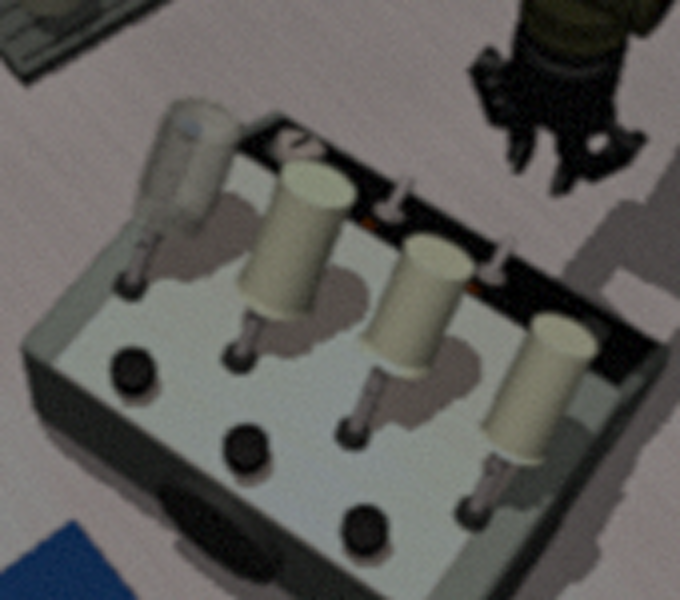

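View pics/t20.png

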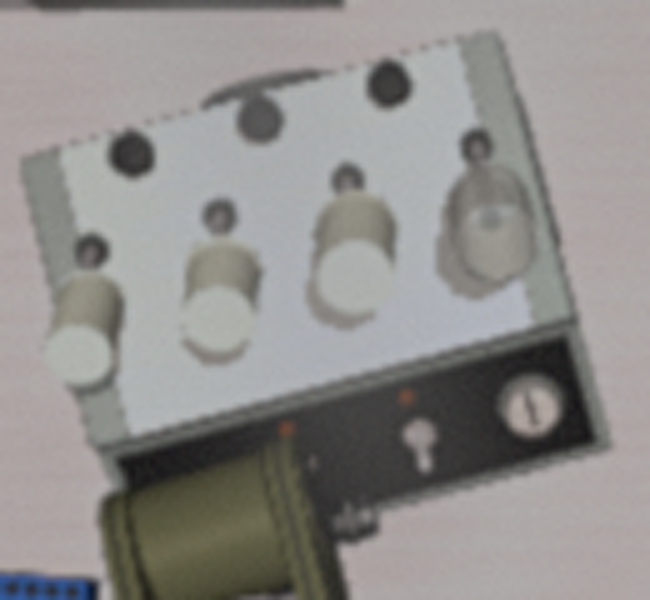

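Run:
```python
from h import *
m=optics.camera_model('wrist'); s=robot.state(); print(s['ee_pos'])
for p,zz in (((320,274),.090),((321,295),.074),((321,347),.0915)):
    X=atz('wrist',p,zz,m); print('rel TCP f',(X-s['ee_pos'])@f,'e',(X-s['ee_pos'])@e,'rel BB f',(X-BB)@f)
```

```text
[0.41180814 0.18656947 0.1435881 ]
rel TCP f 0.028410904448993125 e -0.0007103356179809354 rel BB f -0.02889530566726129
rel TCP f 0.05390239937897871 e -0.00018555968970406005 rel BB f -0.0034038107372756994
rel TCP f 0.0811246919981995 e -0.00022136849988973627 rel BB f 0.023818481881945082
```

>>> jog_arm(
  dp=[
    [-0.014,0,0],
    [-0.028,0,0],
    [-0.028,0,0.02],
    [-0.028,0,0.04],
    [-0.028,0,0.054],
    [-0.028,0,0.054],
    [-0.028,0,0.054],
  ],
  turn=[0,0,0,0,0,0,0],
  grip=[0.39,0.39,0.39,0.39,0.39,0.39,0.39],
)

```text
time_s: 20.35
ee_pos: [0.4394, 0.1938, 0.0906]
ee_rot: [-180.0, -0.0, -165.4]
force: [-1.2, -0.1, -0.1]
finger_gap: 0.0261
```

>>> jog_arm(
  dp=[
    [0,0,0],
    [0,0,0],
    [0,0,0],
  ],
  turn=[0,0,0],
  grip=[1,1,1],
  force=30,
)

```text
time_s: 20.65
ee_pos: [0.4404, 0.1937, 0.092]
ee_rot: [-180.0, 0.1, -165.4]
force: [0.4, -3.8, 3.0]
finger_gap: 0.0078
```

Run:
```python
from h import *
snap('21'); rel(BB-.0296*f+.019*z,194.6)
```

```text
t 20.75 pos [0.4404 0.1937 0.0919] rot [-1.7996e+02  1.1000e-01 -1.6543e+02] F [ 0.6 -3.5  4.1] gap 0.0078
dp [0.0018 0.0005 0.0029] turn -0.0006
```

View pics/w21.png

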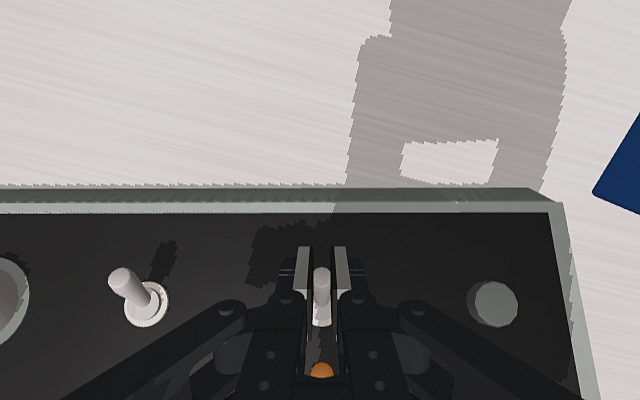

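>>> jog_arm(
  dp=[
    [-0.002,0,-0.003],
    [-0.004,0,-0.005],
    [-0.0065,0,-0.007],
    [-0.009,0,-0.009],
    [-0.012,0,-0.01],
    [-0.015,0,-0.011],
    [-0.017,0,-0.012],
    [-0.017,0,-0.012],
  ],
  turn=[0,0,0,0,0,0,0,0],
  grip=[1,1,1,1,1,1,1,1],
)

```text
time_s: 21.55
ee_pos: [0.458, 0.1994, 0.1049]
ee_rot: [179.9, 0.3, -165.5]
force: [-0.3, 0.1, 0.7]
finger_gap: -0.0002
```

Run:
```python
from h import *
snap('22'); rel(BB-.0296*f+.019*z,194.6)
```

```text
t 21.65 pos [0.4573 0.1991 0.1043] rot [ 179.92    0.19 -165.44] F [ 0.8 -0.6 -0.1] gap -0.0001
dp [ 0.0196 -0.0005  0.0152] turn -0.0008
```

View pics/w22.png

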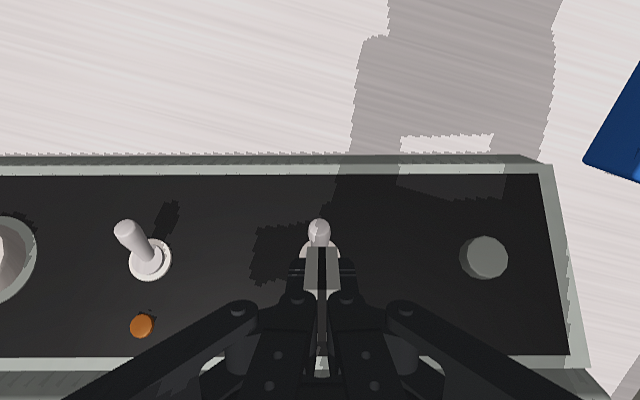

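View pics/s22.png

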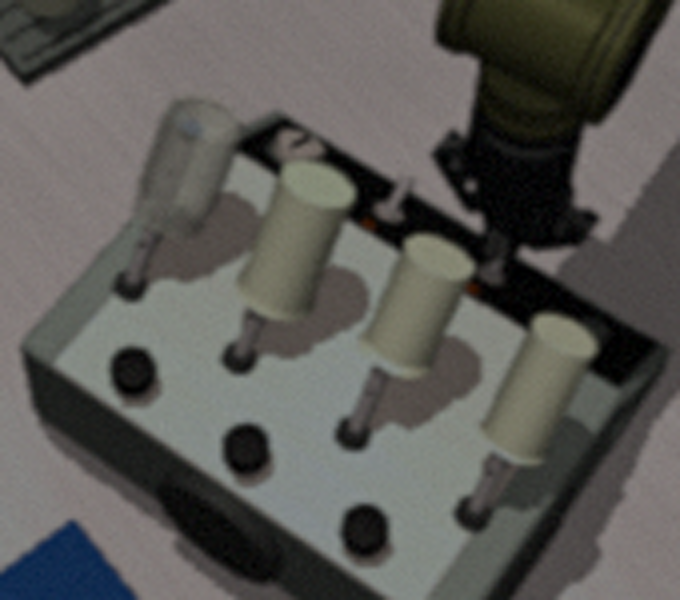

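>>> jog_arm(
  dp=[
    [0,0,-0.02],
    [0,0,-0.04],
    [0,0,-0.04],
    [0.01,0,-0.04],
    [0.019,0,-0.04],
    [0.019,0,-0.04],
    [0.019,0,-0.04],
    [0.019,0,-0.04],
  ],
  turn=[0,0,0,0,0,0,0,0],
  grip=[1,1,0.39,0.39,0.39,0.39,0.39,0.39],
)

```text
time_s: 22.45
ee_pos: [0.4374, 0.1933, 0.1424]
ee_rot: [180.0, -0.0, -165.4]
force: [0.1, 0.6, 0.1]
finger_gap: 0.026
```

Run:
```python
from h import *
snap('23'); rel(BB-.026*f+.011*z,194.6)
```

```text
t 22.55 pos [0.4377 0.1933 0.1426] rot [ 1.8000e+02 -1.0000e-02 -1.6544e+02] F [ 0.1 -0.1  0. ] gap 0.026
dp [-0.0045  0.0002  0.0616] turn -0.0007
```

View pics/w23.png

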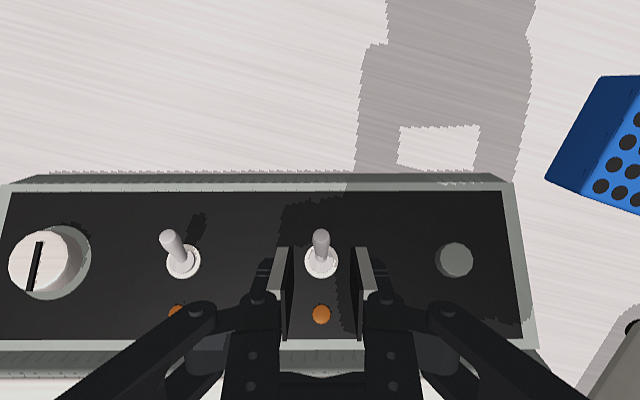

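>>> jog_arm(
  dp=[
    [-0.003,0,0.02],
    [-0.003,0,0.04],
    [-0.003,0,0.055],
    [-0.003,0,0.06],
    [-0.003,0,0.061],
    [-0.003,0,0.061],
  ],
  turn=[0,0,0,0,0,0],
  grip=[0.39,0.39,0.39,0.39,0.39,0.39],
)

```text
time_s: 23.15
ee_pos: [0.4411, 0.1942, 0.0824]
ee_rot: [180.0, 0.0, -165.4]
force: [0.1, -0.3, 0.3]
finger_gap: 0.0261
```

>>> jog_arm(
  dp=[
    [0,0,0],
    [0,0,0],
    [0,0,0],
  ],
  turn=[0,0,0],
  grip=[1,1,1],
  force=50,
)

```text
time_s: 23.45
ee_pos: [0.4414, 0.1939, 0.0829]
ee_rot: [-180.0, 0.1, -165.4]
force: [0.3, -2.9, 3.8]
finger_gap: 0.0068
```

Run:
```python
from h import *
snap('24'); rel(BB-.026*f+.011*z,194.6)
```

```text
t 23.55 pos [0.4414 0.194  0.0829] rot [-1.7996e+02  1.1000e-01 -1.6543e+02] F [-0.7 -3.   6.2] gap 0.0073
dp [-0.0008  0.0005  0.0019] turn -0.0005
```

View pics/w24.png

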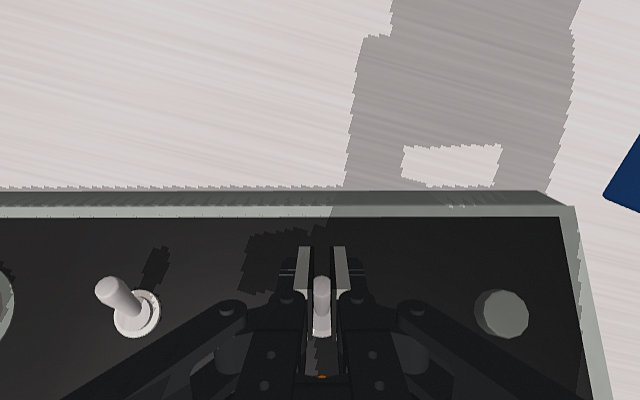

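>>> jog_arm(
  dp=[
    [-0.0015,0,-0.002],
    [-0.003,0,-0.004],
    [-0.005,0,-0.0055],
    [-0.007,0,-0.007],
  ],
  turn=[0,0,0,0],
  grip=[1,1,1,1],
)

```text
time_s: 23.95
ee_pos: [0.4432, 0.1944, 0.0855]
ee_rot: [-179.9, -0.7, -165.4]
force: [-6.7, -6.2, -7.6]
finger_gap: 0.0072
```

Run:
```python
from h import *
snap('25'); rel(BB-.026*f+.011*z,194.6)
```

```text
t 24.05 pos [0.4431 0.1944 0.0854] rot [-179.95   -0.69 -165.43] F [-5.9 -6.1 -7.8] gap 0.0068
dp [0.0009 0.0005 0.0044] turn -0.0004
```

View pics/w25.png

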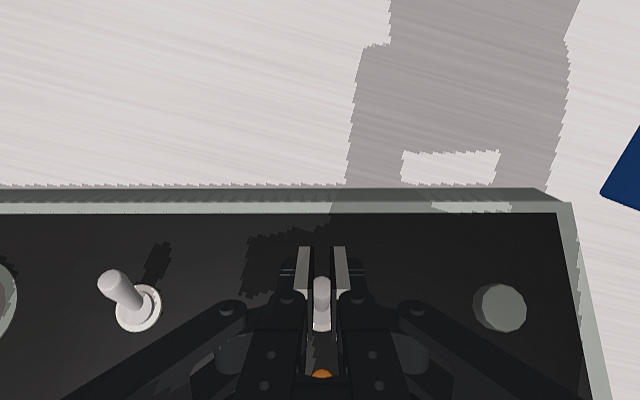

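>>> jog_arm(
  dp=[
    [-0.0015,0,-0.002],
    [-0.003,0,-0.004],
    [-0.0045,0,-0.0055],
    [-0.006,0,-0.007],
  ],
  turn=[0,0,0,0],
  grip=[1,1,1,1],
  force=80,
)

```text
time_s: 24.45
ee_pos: [0.4452, 0.1949, 0.0882]
ee_rot: [-179.9, -1.2, -165.4]
force: [-9.9, -6.9, -9.8]
finger_gap: 0.0059
```

Run:
```python
from h import *
snap('26'); rel(BB-.026*f+.011*z,194.6)
```

```text
t 24.55 pos [0.4462 0.1951 0.0894] rot [-179.92   -1.08 -165.41] F [ -6.9  -6.5 -14.7] gap 0.0061
dp [0.004  0.0006 0.0085] turn -0.0002
```

View pics/w26.png

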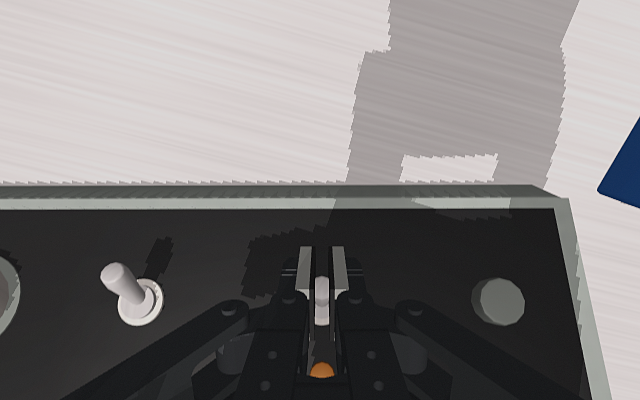

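>>> jog_arm(
  dp=[
    [0,0,0.005],
    [0,0,0.005],
    [0,0,0.005],
    [0,0,-0.03],
    [0,0,-0.06],
    [0.014,0,-0.06],
    [0.028,0,-0.06],
    [0.028,0,-0.06],
  ],
  turn=[0,0,0,0,0,0,0,0],
  grip=[0.39,0.39,0.39,0.39,0.39,0.39,1,1],
  force=50,
)

```text
time_s: 25.35
ee_pos: [0.4262, 0.1908, 0.1574]
ee_rot: [180.0, 0.2, -165.4]
force: [0.8, 0.4, -0.6]
finger_gap: 0.0003
```

Run:
```python
from h import *
snap('27'); rel(BB-.056*f+.0*z,194.6)
```

```text
t 25.45 pos [0.4269 0.1908 0.1569] rot [ 1.7997e+02  1.6000e-01 -1.6543e+02] F [-0.   0.1 -0.9] gap -0.0003
dp [ 0.0146 -0.0001  0.0869] turn -0.0005
```

View pics/w27.png

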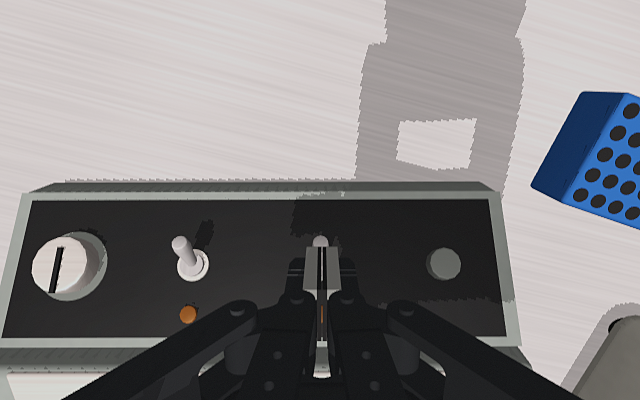

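View pics/s27.png

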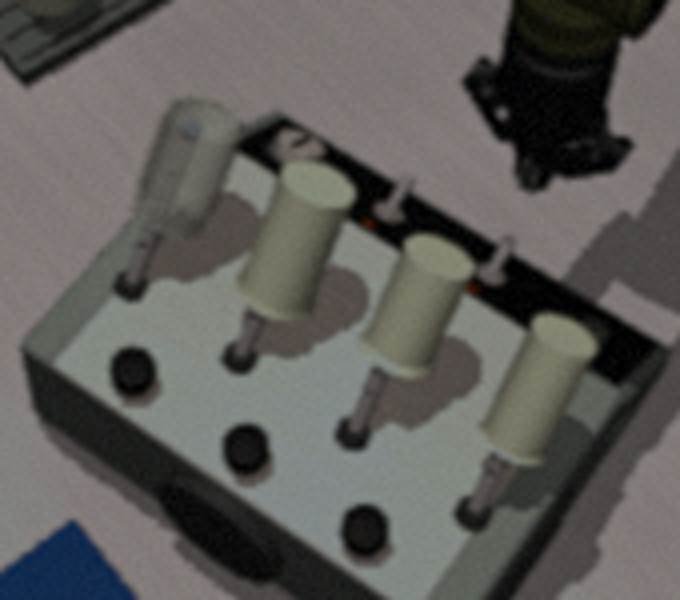

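>>> jog_arm(
  dp=[
    [0.016,0,0],
    [0.016,0,0.03],
    [0.016,0,0.06],
    [0.016,0,0.08],
    [0.016,0,0.087],
    [0.012,0,0.087],
    [0.008,0,0.087],
    [0.005,0,0.087],
  ],
  turn=[0,0,0,0,0,0,0,0],
  grip=[1,1,1,1,1,1,1,1],
)

```text
time_s: 26.25
ee_pos: [0.4231, 0.1896, 0.0705]
ee_rot: [180.0, 0.2, -165.4]
force: [-0.4, -0.3, 0.2]
finger_gap: -0.0001
```

Run:
```python
from h import *
rel(BB-.044*f+.0*z,194.6)
```

```text
t 26.25 pos [0.4231 0.1896 0.0705] rot [ 179.99    0.19 -165.44] F [-0.4 -0.3  0.2] gap -0.0001
dp [-0.0016  0.0001  0.0005] turn -0.0007
```

>>> jog_arm(
  dp=[
    [-0.002,0,0],
    [-0.004,0,0],
    [-0.004,0,0],
  ],
  turn=[0,0,0],
  grip=[1,1,1],
)

```text
time_s: 26.55
ee_pos: [0.4256, 0.1902, 0.0693]
ee_rot: [180.0, 0.0, -165.4]
force: [0.8, 0.3, 1.1]
finger_gap: -0.0
```

>>> jog_arm(
  dp=[
    [-0.002,0,0],
    [-0.004,0,0],
    [-0.004,0,0],
  ],
  turn=[0,0,0],
  grip=[1,1,1],
)

```text
time_s: 26.85
ee_pos: [0.4291, 0.1911, 0.0689]
ee_rot: [180.0, 0.0, -165.4]
force: [-0.0, -0.2, -0.3]
finger_gap: -0.0
```

>>> jog_arm(
  dp=[
    [-0.002,0,0],
    [-0.004,0,0],
    [-0.005,0,0],
  ],
  turn=[0,0,0],
  grip=[1,1,1],
)

```text
time_s: 27.15
ee_pos: [0.4305, 0.1915, 0.0682]
ee_rot: [-180.0, -0.6, -165.4]
force: [-15.5, -4.3, 13.4]
finger_gap: -0.0001
```

>>> jog_arm(
  dp=[
    [0,0,-0.004],
    [0,0,-0.008],
    [-0.001,0,-0.012],
    [-0.003,0,-0.015],
  ],
  turn=[0,0,0,0],
  grip=[1,1,1,1],
)

```text
time_s: 27.55
ee_pos: [0.4359, 0.1931, 0.0837]
ee_rot: [180.0, -0.1, -165.4]
force: [-3.8, 0.1, 1.6]
finger_gap: -0.0003
```

Run:
```python
from h import *
rel(BB-.026*f+.025*z,194.6); snap('28')
```

```text
t 27.55 pos [0.4359 0.1931 0.0837] rot [ 1.7997e+02 -1.2000e-01 -1.6544e+02] F [-3.8  0.1  1.6] gap -0.0003
dp [-0.0063 -0.0001 -0.0113] turn -0.0006
```

View pics/w28.png

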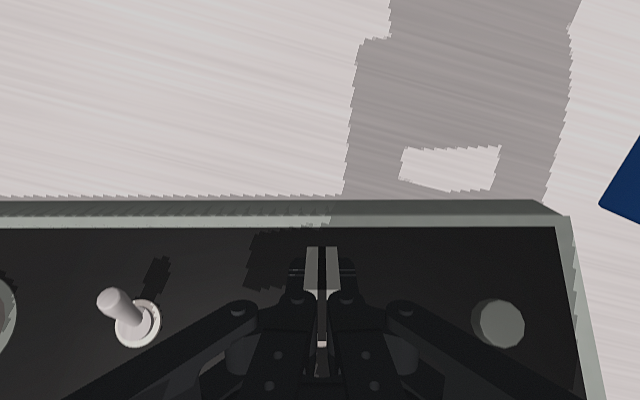

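>>> jog_arm(
  dp=[
    [-0.002,0,-0.003],
    [-0.004,0,-0.006],
    [-0.006,0,-0.008],
    [-0.008,0,-0.01],
    [-0.011,0,-0.012],
    [-0.014,0,-0.013],
    [-0.014,0,-0.013],
  ],
  turn=[0,0,0,0,0,0,0],
  grip=[1,1,1,1,1,1,1],
)

```text
time_s: 28.35
ee_pos: [0.4477, 0.1959, 0.0957]
ee_rot: [-180.0, -0.5, -165.4]
force: [-8.4, -2.5, 3.6]
finger_gap: 0.0006
```

Run:
```python
from h import *
rel(BB-.026*f+.025*z,194.6); snap('29')
```

```text
t 28.35 pos [0.4477 0.1959 0.0957] rot [-179.98   -0.47 -165.43] F [-8.4 -2.5  3.6] gap 0.0006
dp [0.0058 0.0002 0.0007] turn -0.0005
```

View pics/w29.png

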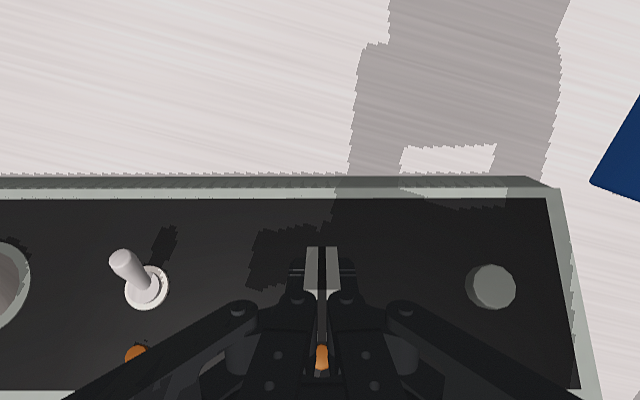

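View pics/s29.png

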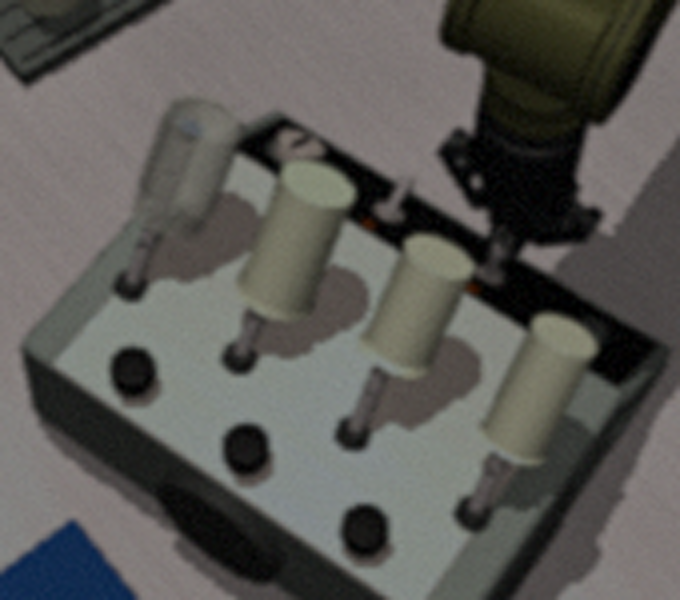

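>>> jog_arm(
  dp=[
    [0.015,0,0],
    [0.03,0,0],
    [0.03,0,-0.03],
    [0.03,0,-0.06],
    [0.03,0,-0.06],
    [0.03,0,-0.06],
  ],
  turn=[0,0,0,0,0,0],
  grip=[1,1,1,1,1,1],
)

```text
time_s: 29.05
ee_pos: [0.4219, 0.1893, 0.1577]
ee_rot: [180.0, 0.1, -165.4]
force: [-0.6, 0.9, -0.3]
finger_gap: -0.0003
```

Run:
```python
from h import *
rel(BB-.07*f+.2*z,194.6); snap('30')
```

```text
t 29.05 pos [0.4219 0.1893 0.1577] rot [ 1.7999e+02  1.3000e-01 -1.6544e+02] F [-0.6  0.9 -0.3] gap -0.0003
dp [ 2.290e-02  1.000e-04 -1.124e-01] turn -0.0006
```

View pics/w30.png

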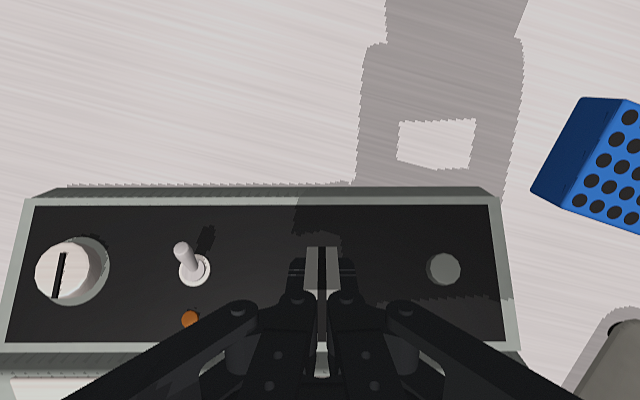

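View pics/s30.png

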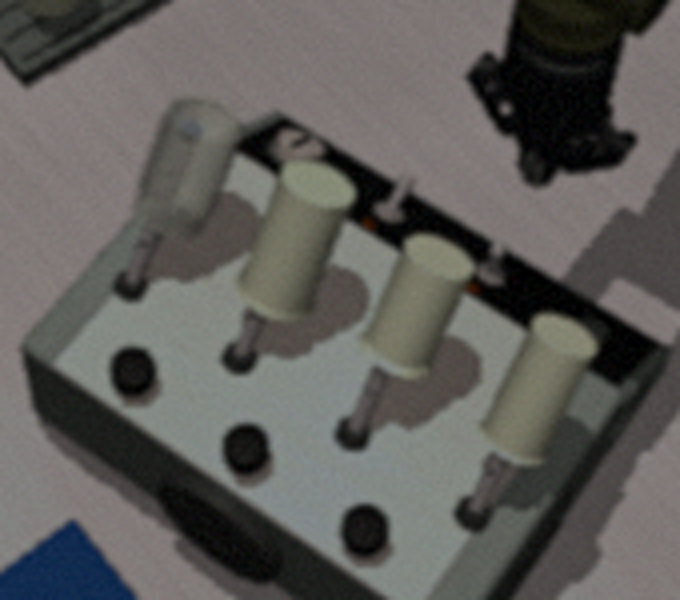

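>>> jog_arm(
  dp=[
    [0.01,0,-0.04],
    [0.02,0,-0.08],
    [0.02,0,-0.12],
    [0.02,0,-0.15],
    [0.02,0,-0.15],
    [0.02,0,-0.15],
    [0.02,0,-0.15],
  ],
  turn=[0,0,0,0,0,0,0],
  grip=[1,1,1,1,1,1,1],
)

```text
time_s: 29.85
ee_pos: [0.4011, 0.1838, 0.3041]
ee_rot: [-180.0, -0.3, -165.4]
force: [-0.1, 0.6, -0.0]
finger_gap: 0.0002
```

Run:
```python
from h import *
import cv2
snap('31'); s=robot.state(); print(s['ee_pos'],s['force'],s['time_s'])
cv2.imwrite('pics/s31f.png',optics.get_image('scene')[:,:,::-1])
```

```text
[0.40109182 0.18381403 0.30433769] [-1.1492643   0.45053571 -0.25455079] 29.95
```

View pics/w31.png

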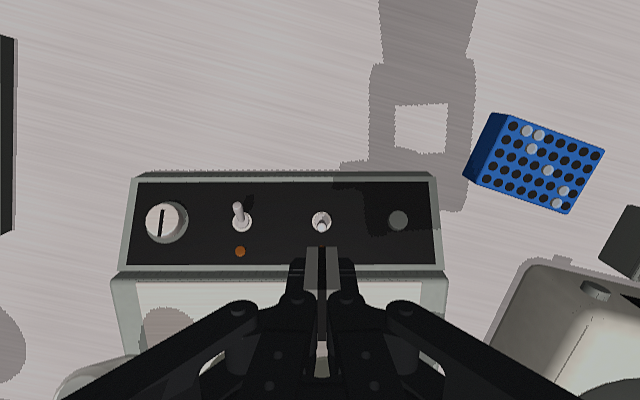

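View pics/s31.png

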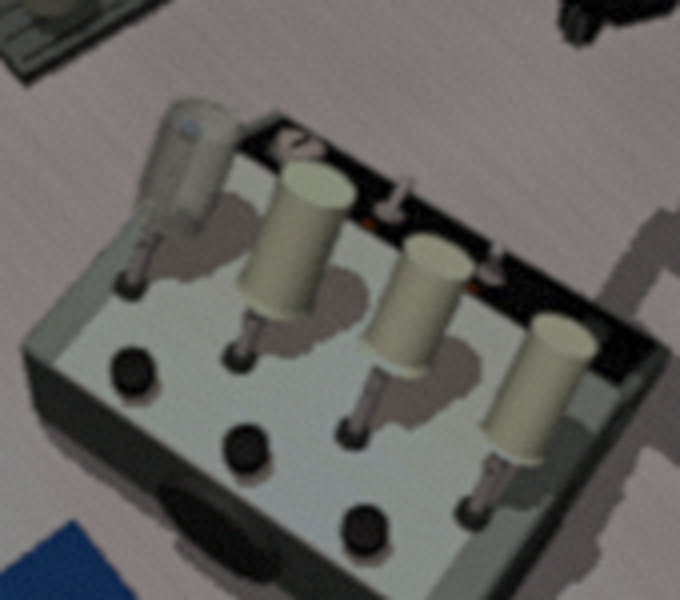

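View pics/s31f.png

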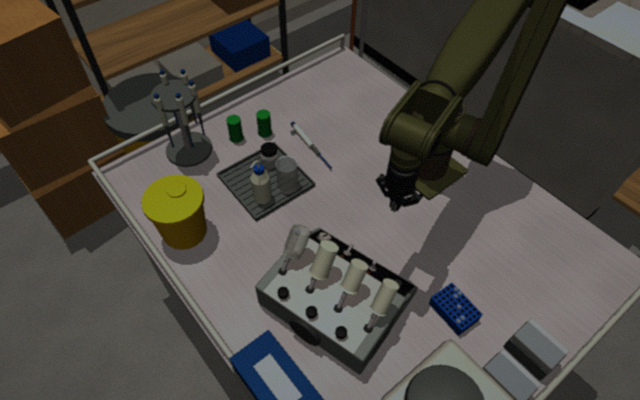

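Run:
```python
from cell import order
print(order.job_done())
```

```text
the job is handed in; nothing more can be done
None
```

The job is done and handed in at about 30 s of the 58 s allowed. The hand-in gives no verdict, so this rests on my own last checks.

- **Beaker:** I gripped the white beaker on the tray and lowered it over the empty peg's tip. Pulling it against the peg tilted it in the grip until it lay parallel to the peg. I then slid it down until its bottom pressed on the tip (about 10 N) and let go. It hangs parallel to the beakers beside it.
- **Heater:** The lever flipped down to off at the first try.
- **Blower:** This took four tries. A straight push jammed at about 29 N, and pinching the lever twice failed. Pushing while lifting the fingertips snapped it up to on.

**Last checks:**
- In the final wrist and scene pictures the heater lever leans down and the blower lever leans up.
- The beaker is still on its peg, and the other ware looks unmoved.
- The gripper hangs free at z = 0.30 m with about zero force.

**Disagreements:** The cameras differed by about 6 mm across the row. My wrist-camera estimates of where the lever bases lie varied by up to about 4 mm, so I set the blower contact by feeling for force.

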